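# Clear the leak-check stand and load it with filter cartridges

### The arm

A 6-joint arm with a two-finger parallel gripper is mounted at the origin on the work surface. World frame = base frame: x ahead of the robot, y to its left, z up, the work surface at z = 0. Lengths are in m, angles in rad, forces in N, time in s.
With the tool pointing down it reaches from about 0.35 to 0.975 m from the base axis. Payload 4.9 kg.
Tool frame: the origin (TCP) lies between the finger pads; the fingertips stand 14 mm ahead of it and the grasp point (between the pads) lies 5 mm behind it; x points along the fingers, y is the direction in which the jaws open and shut, and the axes are right-handed (so a half turn about x gives the same grasp; the last joint's range is limited). The gripper opens to 85 mm and grips with 20 to 120 N. Pads are 22 mm wide; open, the fingers measure 114 mm over their backs; the gripper's body (76 mm by 85 mm) begins 54 mm behind the grasp point. The pads swing forward as they close: fully open they stand 13 mm farther back than shut.
Start: joints at [1.083, 0.053, 1.613, -0, 1.476, -0.119], TCP at [0.225, 0.583, 0.245] pointing down, gripper open.
Joint ranges: [-3.01, 3.01], [-1.01, 2.22], [0.06, 2.58], [-1.02, 4.17], [0.09, 2.62], [-3.14, 3.14]. Speed limits (rad/s): [2.57, 2.57, 3.14, 3.14, 3.14, 3.14].

### API

Orientations are given as a 3x3 rotation matrix whose columns are the frame's x, y, z axes.
In Python, from station import arm gives the robot as it stands.
- The arm moves only by the shell command python3 -m pendant 'ROWS'. ROWS is JSON, a list that holds one entry, the list of rows, each a list of 7 numbers: the shift along the tool's x, y, z in mm, then the turn, a rotation vector about the tool's x, y, z in rad, then the gripper's target within -1 to 1 (shut at 1, half-way at 0, fully open at -1). In form: [[[tx, ty, tz, ax, ay, az, hand], ...]]. A call has exactly 8 rows; each row shifts and turns the commanded pose from where the row before left it, along the tool's axes as they then stand; what a row does not reach is not made up. A row lasts 1/10 s, in which the tool goes at most 50 mm and 8.59 degrees, less where a joint would pass 70% of its speed; a pose out of reach is approached as far as the arm can. A call with a gripper value outside its range is refused whole. The fingers move at their own pace and stop on an object; the grip force is fixed at half the most. Time passes only in rows, so rows that do not move let the fingers close, or fill a call up. It gives the time, the measured TCP pose, the force and the opening at its end, in the units of the state.
- arm.get_obs(): the state, without advancing time (a new reading comes with each control period).
- arm.grab_frame(name): name is "scene" or "top"; returns the picture (420x560x3 uint8, red, green, blue); there is no depth.
- arm.calibration(name): a dict with "fx", "fy", "cx", "cy" (pixels), "cam_to_world" (4x4, takes a point from camera to world coordinates). Camera axes: x right, y up, looking along -z (the intrinsics and any distortion apply to the point x, -y, -z); pixel columns grow to the right and rows downward; lengths in m; the calibration is good to about 2 mm. A picture is of the moment at which its call begins. calibration takes no time and is no camera call.
- arm.finish_job(): hands the job in, once; it reports no verdict.
Trained networks look in the newest picture that a camera, given by its name, has taken for a name from the list of things; names that differ only in an ending like _2 or _b are one class to them, and where a whole thing is asked for, a point or a joint stands for the part that bears it (a point fixed in the world has none). Each returns a list of dicts, best first, with "confidence" (0 to 1); they miss things now and then, are a little off and sometimes report something else, mostly with a low value. They report only what shows in the picture. A call takes as long as a camera call. They do not tell look-alikes from the thing itself.
- arm.boxes_of(thing, camera): "bbox" ([left, top, right, bottom] in pixels, round what is visible of it).
- arm.mark_of(thing, camera): "centre" ([column, row] in pixels: a listed point, or the origin of a listed thing).
The state is a dict: "time_s": time; "joint_positions": joint angles; "dq": joint speeds; "joint_torque": joint torques, N m; "tcp_pos": TCP position; "tcp_rot": TCP orientation; "contact_force": force on the tool from outside, world axes, zero at the start; "moment": the same for the moment, N m; "opening": finger opening in m.
Only numpy, scipy, OpenCV 4.12 (cv2) and the standard library are available. Lean on these libraries where they do the work, as an engineer would, in place of code of your own. Each camera call takes 0.05 s, during which the arm holds its last target.

### The job

Lift the steel canister off the leak-check stand by its handle and set it down upright in the middle of the round black pad; then lift the empty six-well carrier by its handle onto the middle of the stand, square with it. Stand every white filter cartridge on the bench upright in the carrier, each in a well of its own, and only then throw the start lever right over, away from the robot. Never tip the canister or the carrier, and leave the other things on the bench where they are.

Things in the scene. Friction and masses are not known exactly. Their poses are not given: they have to be found in the camera images.
- stand: Leak-check stand, fixed: a low grey box with a flat steel top plate 204 (its x) by 154 mm (its y), top 50 mm above the bench. Origin at the centre of its underside. It is on the robot's left or right, turned by up to about 12 degrees.
- canister: Steel canister with a fixed lid, 90 mm in diameter, 0.3 to 0.65 kg, starting upright on the stand. Lid top 104 mm above its origin, the centre of its underside; z up. A rigid arch handle crosses over the lid.
- canister_handle (a point): Centre of the black grip bar of the canister's handle, 148 mm above the canister's origin: 80 mm long along the canister's x, 12 mm thick (its y), 16 mm high (top at 156 mm), on posts at x = +/-34 mm; 36 mm of free space under it.
- pad: Round black rubber pad fixed to the bench, 130 mm in diameter, 4 mm thick. Origin at the centre of its underside (bench height).
- carrier: Grey six-well carrier, 188 (its x) by 138 mm (its y), 0.3 to 0.5 kg, on the bench across from the stand. Floor 6 mm thick, walls 40 mm high; wells 56 mm square, centres at x = -61, 0, +61 and y = -36, +36 mm, on either side of a 16 mm centre wall. Origin: centre of its underside, z up.
- carrier_handle (a point): Centre of the grip bar of the carrier's rigid arch handle, 91 mm above the carrier's origin: 112 mm long along the carrier's x, 12 mm thick (its y), 18 mm high (top at 100 mm), on posts at x = +/-50 mm; open space under it down to the 40 mm centre wall.
- lever (a joint): Angle of the stand's start lever, rad. 0: leaning fully toward the robot (off); 1.0: fully away from the robot, against its stop (on). Starts between 0 and 0.2, turns with light friction and stays where it is left.
- lever_base: Fixed housing of the start lever, 70 (its x) by 50 by 25 mm high; origin at the centre of its underside. The lever's pivot lies 22 mm above the origin, along the housing's y; the lever swings toward the housing's +x.
- lever_tip (a point): Centre of the black ball, 26 mm in diameter, at the end of the lever, 80 mm from the pivot; at mid swing it stands 102 mm above the bench, at either end 92 mm.
- cartridge0: White filter cartridge, 0.08 kg, standing upright on the bench: a round body 46 mm in diameter and 40 mm high, a 6 mm shoulder, then a neck 30 mm in diameter up to 88 mm overall height. Origin: centre of its underside, z along the neck. There are three to five alike; None if absent.
- cartridge1: Another cartridge, identical to cartridge0; None if absent.
- cartridge2: Another cartridge, identical to cartridge0; None if absent.
- cartridge3: Another cartridge, identical to cartridge0; None if absent.
- cartridge4: Another cartridge, identical to cartridge0; None if absent.
- tape_roll: Roll of clear tape, 84 mm across, lying flat, 24 mm high. Not part of the job; origin at its underside's centre.
- carton: Small cardboard carton 90 by 60 by 35 mm. Not part of the job; origin at its underside's centre.
- end_cap: Low black end cap, 38 mm across, 24 mm high, standing among the cartridges. Not part of the job; origin at its underside's centre.
- screwdriver: Black-handled screwdriver 200 mm long, lying at the back. Not part of the job; origin at its underside's centre.
- wash_bottle: White bottle 60 mm across, 130 mm high. Not part of the job; origin at its underside's centre.
- pump_housing: White pump housing, round flange 80 mm across, 80 mm high. Not part of the job; origin at its underside's centre.
- wrench: Wrench 180 mm long, lying on the right. Not part of the job; origin at its underside's centre.
Not all that is in view belongs to the job. Leave any orange look-alike of the cartridge4 alone.

How it is judged:
On the way, in this order (a step that is already met when the one before it is completed fails the run):
1. the canister is lifted clear of the stand (z of canister in the frame of stand above 0.07 m and contact force between canister and stand below 0.1 N), for 0.1 s.
2. the canister stands upright on the round pad, released (horizontal distance between canister and pad below 0.03 m and angle between canister's own z axis and vertical below 0.1 rad and z of canister in the frame of pad between 0.001 and 0.008 m and contact force between the fingers and canister below 0.3 N and linear speed of canister below 0.03 m/s), for 0.2 s.
3. the carrier sits level and square on the middle of the stand, released (horizontal distance between carrier and stand below 0.02 m and angle between the x axis of carrier and the x axis of stand, either way round below 0.17 rad and z of carrier in the frame of stand between 0.046 and 0.054 m and contact force between the fingers and carrier below 0.3 N and angle between carrier's own z axis and vertical below 0.05 rad), for 0.2 s.
4. every cartridge stands in a well of its own, released (z of cartridge0 in the frame of carrier between 0.002 and 0.012 m and x of cartridge0 in the frame of carrier between -0.095 and 0.095 m and y of cartridge0 in the frame of carrier between -0.07 and 0.07 m and angle between each of cartridge0, cartridge1, cartridge2, cartridge3, cartridge4's own z axis and vertical below 0.25 rad and contact force between the fingers and cartridge0 below 0.3 N and z of cartridge1 in the frame of carrier between 0.002 and 0.012 m and x of cartridge1 in the frame of carrier between -0.095 and 0.095 m and y of cartridge1 in the frame of carrier between -0.07 and 0.07 m and contact force between the fingers and cartridge1 below 0.3 N and z of cartridge2 in the frame of carrier between 0.002 and 0.012 m and x of cartridge2 in the frame of carrier between -0.095 and 0.095 m and y of cartridge2 in the frame of carrier between -0.07 and 0.07 m and contact force between the fingers and cartridge2 below 0.3 N and z of cartridge3 in the frame of carrier between 0.002 and 0.012 m and x of cartridge3 in the frame of carrier between -0.095 and 0.095 m and y of cartridge3 in the frame of carrier between -0.07 and 0.07 m and contact force between the fingers and cartridge3 below 0.3 N and z of cartridge4 in the frame of carrier between 0.002 and 0.012 m and x of cartridge4 in the frame of carrier between -0.095 and 0.095 m and y of cartridge4 in the frame of carrier between -0.07 and 0.07 m and contact force between the fingers and cartridge4 below 0.3 N), for 0.2 s.
5. the start lever is thrown over, away from the robot (value of joint lever above 0.85 rad), for 0.1 s.
At the end, for the whole second after the job is handed in: Canister upright on the pad within 30 mm of its centre; carrier level on the stand within 20 mm of its centre, square within 10 degrees (either way round); every cartridge upright on the floor of its own well; lever past 0.85 of its 1.0 rad; all released and at rest (all of step 2 and all of step 3 and all of step 4 and linear speed of carrier below 0.03 m/s and value of joint lever above 0.85 rad); the robot touches nothing.
It fails at once if the canister or the carrier is tipped by more than 30 degrees (angle between any of canister, carrier's own z axis and vertical above 0.52 rad).
It fails at once if another thing on the bench is moved by more than 60 mm (distance of any of tape_roll, carton, end_cap, screwdriver, wash_bottle, pump_housing, wrench from where it was at the start of the episode above 0.06 m).
Of cartridge0, cartridge1, cartridge2, cartridge3, cartridge4 only 3 to 5 are there at a start; the rules pass over those that are not, and their reading is None.
At some moment in a run one of canister, cartridge0, cartridge1, cartridge2, cartridge3, cartridge4 may be knocked a few centimetres aside while the robot is not near it.
It also fails if it takes over 210 s, if anything falls off the work surface, if the arm or the gripper's body presses on something with over 40 N, if the wrist force passes 120 N, or if a joint passes its speed limit or range.

## Working session

There is one attempt and no reset: what is moved stays moved. The work goes in short steps, Python scripts to look and compute and a shell command to move; the robot and the scene stay as the last step left them, time stands still between calls to the robot, and variables do not carry over. Pictures are saved under pics/ and viewed, and the job is handed in when it is done.

```bash
ls; mkdir -p pics; cat > h.py <<'E'
import numpy as np, cv2
from station import arm
def snap(n,f):
    im=arm.grab_frame(n); cv2.imwrite('pics/'+f,im[:,:,::-1]); return im
def ray(cam,px):
    c=arm.calibration(cam); M=np.array(c['cam_to_world'])
    d=np.array([(px[0]-c['cx'])/c['fx'],-(px[1]-c['cy'])/c['fy'],-1.])
    return M[:3,3], M[:3,:3]@d
def at(cam,px,z):
    o,d=ray(cam,px); return o+d*(z-o[2])/d[2]
def proj(cam,p):
    c=arm.calibration(cam); M=np.array(c['cam_to_world'])
    q=M[:3,:3].T@(np.array(p)-M[:3,3]); return np.array([c['cx']+c['fx']*q[0]/-q[2], c['cy']+c['fy']*q[1]/q[2]])
def tri(a,b):
    (o1,d1),(o2,d2)=ray('scene',a),ray('top',b)
    d1=d1/np.linalg.norm(d1);d2=d2/np.linalg.norm(d2)
    A=np.stack([d1,-d2],1); s=np.linalg.lstsq(A,o2-o1,rcond=None)[0]
    p,q=o1+s[0]*d1,o2+s[1]*d2
    return (p+q)/2,np.linalg.norm(p-q)
E
python3 - <<'E'
from h import *
snap('scene','s0.png');snap('top','t0.png')
np.set_printoptions(precision=3,suppress=True)
for c in('scene','top'): print(arm.calibration(c))
print(arm.get_obs())
E
```

```text
pics
{'fx': 450.0328729521307, 'fy': 450.0328729521307, 'cx': 292.61032293420226, 'cy': 207.39259303527774, 'cam_to_world': array([[-0.812, -0.417,  0.408,  1.042],
       [ 0.584, -0.581,  0.568,  0.695],
       [ 0.   ,  0.699,  0.715,  1.012],
       [ 0.   ,  0.   ,  0.   ,  1.   ]])}
{'fx': 464.85207403769004, 'fy': 464.85207403769004, 'cx': 279.07405716512807, 'cy': 207.4741368979549, 'cam_to_world': array([[ 0.014,  0.994, -0.112,  0.369],
       [-1.   ,  0.014, -0.004,  0.018],
       [-0.003,  0.112,  0.994,  1.657],
       [ 0.   ,  0.   ,  0.   ,  1.   ]])}
{'time_s': 0.1, 'joint_positions': array([ 1.083,  0.053,  1.614,  0.   ,  1.476, -0.119]), 'dq': array([-0.001, -0.002, -0.004,  0.001,  0.002, -0.001]), 'joint_torque': array([  0.   , -39.49 , -37.136,  -0.   ,   0.004,   0.   ]), 'tcp_pos': array([0.225, 0.583, 0.244]), 'tcp_rot': array([[-0.001,  0.361,  0.933],
       [-0.002,  0.933, -0.361],
       [-1.   , -0.002, -0.   ]]), 'contact_force': array([ 0.098, -0.603, -0.533]), 'moment': array([-0.047, -0.014, -0.038]), 'opening': 0.08520021953571753}
```

View pics/s0.png

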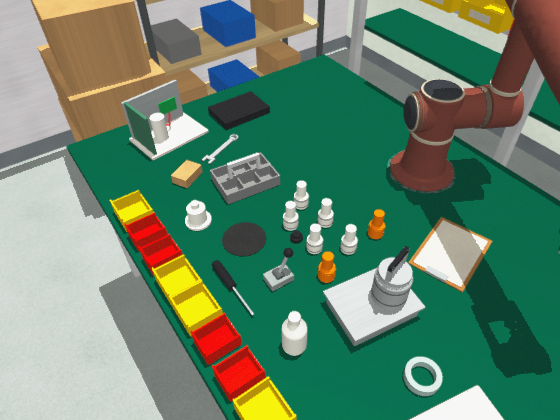

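View pics/t0.png

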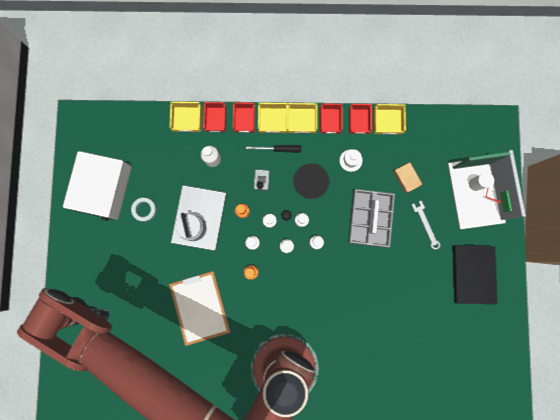

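```bash
python3 - <<'E'
from h import *
np.set_printoptions(precision=3,suppress=True)
for t in ['canister','canister_handle','pad','carrier','carrier_handle','stand','lever_tip','lever_base','cartridge0','end_cap','tape_roll','carton','wash_bottle','pump_housing','screwdriver','wrench']:
  for c in('scene','top'):
    print(t,c,[(np.round(d['centre'],1).tolist(),round(d['confidence'],2)) for d in arm.mark_of(t,c)])
E
```

```text
canister scene [([386.2, 296.9], 0.57), ([291.8, 344.3], 0.41)]
canister top [([182.8, 223.4], 0.73), ([194.4, 227.3], 0.62)]
canister_handle scene [([394.5, 260.2], 0.96)]
canister_handle top [([185.2, 224.8], 0.69)]
pad scene [([246.1, 240.5], 0.81)]
pad top [([309.9, 180.6], 0.96)]
carrier scene [([243.9, 240.1], 0.66), ([242.3, 179.6], 0.57), ([420.8, 379.6], 0.43)]
carrier top [([371.4, 220.5], 0.68)]
carrier_handle scene [([246.5, 161.1], 0.97)]
carrier_handle top [([372.8, 215.3], 0.84)]
stand scene [([370.2, 309.2], 0.8)]
stand top [([201.9, 220.2], 0.74)]
lever_tip scene [([289.3, 249.9], 0.53), ([182.9, 178.2], 0.3), ([288.7, 221.5], 0.27)]
lever_tip top [([259.8, 185.5], 0.47)]
lever_base scene [([276.1, 274.9], 0.58), ([301.7, 204.7], 0.4)]
lever_base top [([263.1, 180.8], 0.63), ([203.4, 219.8], 0.49)]
cartridge0 scene [([348.8, 248.5], 0.95), ([328.8, 279.5], 0.95), ([326.8, 223.3], 0.89), ([372.7, 235.3], 0.83), ([314.1, 247.3], 0.71), ([288.0, 223.0], 0.64), ([302.2, 206.0], 0.55)]
cartridge0 top [([240.7, 213.4], 0.67), ([298.6, 220.1], 0.65), ([315.4, 242.2], 0.63), ([284.4, 245.2], 0.55), ([271.2, 222.3], 0.54), ([250.7, 270.9], 0.52), ([255.7, 242.3], 0.43)]
end_cap scene [([292.2, 235.6], 0.47)]
end_cap top [([288.2, 213.3], 0.66)]
tape_roll scene [([422.2, 377.7], 0.83)]
tape_roll top [([146.9, 211.5], 0.85), ([371.1, 220.3], 0.39)]
carton scene [([186.4, 179.2], 0.7)]
carton top [([407.9, 179.0], 0.56), ([424.7, 223.6], 0.17)]
wash_bottle scene [([295.1, 345.1], 0.61), ([313.7, 246.7], 0.31)]
wash_bottle top [([212.2, 155.8], 0.88)]
pump_housing scene [([199.6, 220.7], 0.92)]
pump_housing top [([353.2, 160.2], 0.84)]
screwdriver scene [([234.5, 290.8], 0.71)]
screwdriver top [([273.4, 150.2], 0.63), ([253.5, 244.7], 0.26)]
wrench scene [([222.2, 151.1], 0.58), ([385.3, 296.2], 0.26)]
wrench top [([423.4, 225.8], 0.79), ([259.8, 182.1], 0.71), ([211.6, 160.0], 0.27)]
```

View crops.

The bench shows five white cartridges (top px 269,220; 302,219; 252,242; 287,246; 317,242). The possible confusions are the orange look-alikes (242,211; 251,272), the end cap (286,215), the wash bottle (210,155) and the pump housing (351,160). Next I check these in close crops.

```bash
python3 - <<'E'
from h import *
im=cv2.imread('pics/t0.png');c=im[130:290,160:410];cv2.imwrite('pics/t0c.png',cv2.resize(c,None,fx=3.2,fy=3.2,interpolation=cv2.INTER_CUBIC)[:600,:800])
im=cv2.imread('pics/s0.png');c=im[140:360,170:440];cv2.imwrite('pics/s0c.png',cv2.resize(c,None,fx=2.7,fy=2.7,interpolation=cv2.INTER_CUBIC)[:600,:800])
E
```

```text
(no output)
```

View pics/t0c.png

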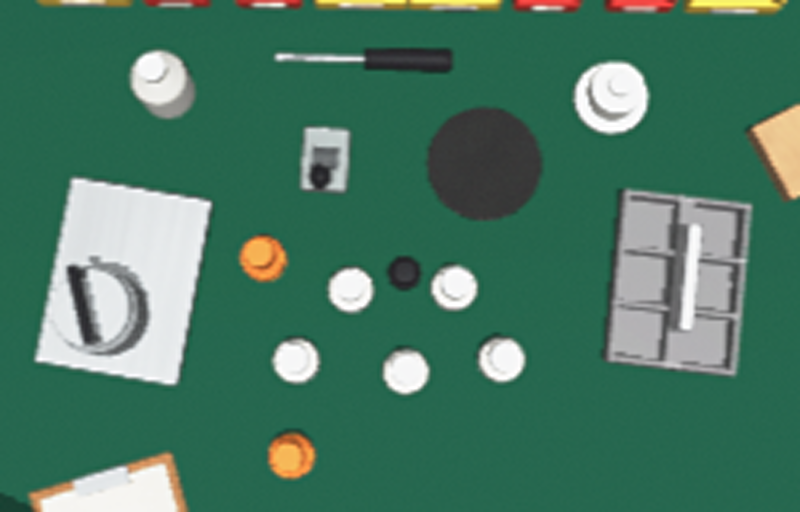

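View pics/s0c.png

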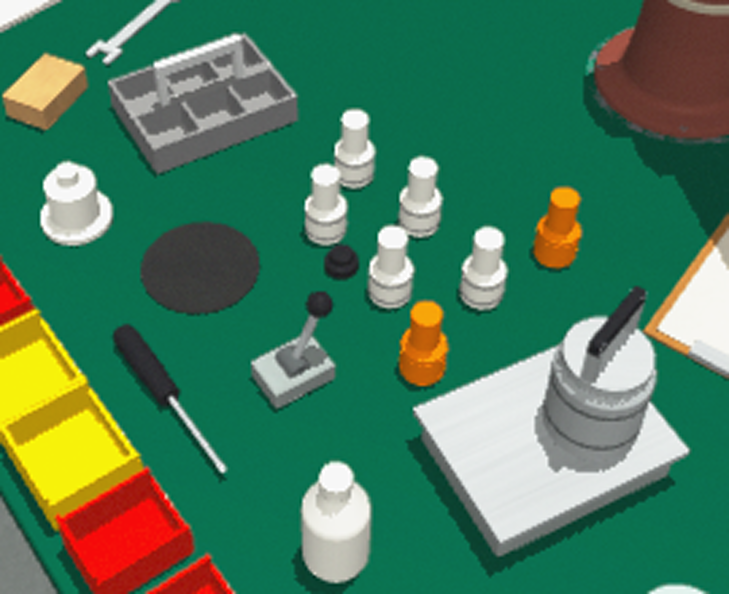

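```bash
python3 - <<'E'
from h import *
np.set_printoptions(precision=3,suppress=True)
def T(n,a,b): p,e=tri(a,b); print(n,p,'res',round(e,4))
T('can_handle',(394.5,260.2),(185.2,224.8))
T('pad',(246.1,240.5),(309.9,180.6))
T('carr_handle',(246.5,161.1),(372.8,215.3))
T('carrier',(242.3,179.6),(371.4,220.5))
T('stand',(370.2,309.2),(201.9,220.2))
T('levtip',(289.3,249.9),(259.8,185.5))
T('levbase',(276.1,274.9),(263.1,180.8))
S=[(348.8,248.5),(326.8,223.3),(314.1,247.3),(288,223),(302.2,206),(328.8,279.5),(372.7,235.3)]
P=[(298.6,220.1),(315.4,242.2),(284.4,245.2),(271.2,222.3),(255.7,242.3),(240.7,213.4),(250.7,270.9)]
for s in S:
  b=min(P,key=lambda q:tri(s,q)[1]); T(f'cart {s}{b}',s,b); print('   z0',at('scene',s,0))
for p in P: print('top z0',p,at('top',p,0))
E
```

```text
can_handle [0.477 0.318 0.188] res 0.0081
pad [ 0.653 -0.083 -0.006] res 0.0044
carr_handle [ 0.519 -0.289  0.094] res 0.0082
carrier [ 0.518 -0.31  -0.003] res 0.0134
stand [ 0.508  0.302 -0.014] res 0.0031
levtip [0.618 0.091 0.1  ] res 0.0001
levbase [0.652 0.082 0.007] res 0.0062
cart (348.8, 248.5)(255.7, 242.3) [ 0.426  0.111 -0.011] res 0.0105
   z0 [0.429 0.122 0.   ]
cart (326.8, 223.3)(284.4, 245.2) [ 0.419  0.006 -0.001] res 0.003
   z0 [0.419 0.008 0.   ]
cart (314.1, 247.3)(271.2, 222.3) [ 0.502  0.053 -0.01 ] res 0.0002
   z0 [0.508 0.06  0.   ]
cart (288, 223)(298.6, 220.1) [ 0.515 -0.049  0.011] res 0.0139
   z0 [ 0.514 -0.062  0.   ]
cart (302.2, 206)(315.4, 242.2) [ 0.431 -0.105 -0.01 ] res 0.0044
   z0 [ 0.436 -0.095  0.   ]
cart (328.8, 279.5)(240.7, 213.4) [ 0.534  0.164 -0.018] res 0.0023
   z0 [0.544 0.172 0.   ]
cart (372.7, 235.3)(250.7, 270.9) [ 0.33   0.121 -0.01 ] res 0.0057
   z0 [0.339 0.125 0.   ]
top z0 (298.6, 220.1) [ 0.511 -0.045  0.   ]
top z0 (315.4, 242.2) [ 0.433 -0.105  0.   ]
top z0 (284.4, 245.2) [0.42  0.005 0.   ]
top z0 (271.2, 222.3) [0.501 0.053 0.   ]
top z0 (255.7, 242.3) [0.429 0.107 0.   ]
top z0 (240.7, 213.4) [0.532 0.163 0.   ]
top z0 (250.7, 270.9) [0.328 0.123 0.   ]
```

The crops agree with the description: five white cartridges, two orange look-alikes to avoid, and both handle bars running roughly along world x. Now I measure them more precisely.

```bash
python3 - <<'E'
from h import *
t=cv2.imread('pics/t0.png');s=cv2.imread('pics/s0.png')
a=cv2.resize(t[180:255,165:232],None,fx=5.5,fy=5.5,interpolation=cv2.INTER_CUBIC)
b=cv2.resize(t[180:255,340:405],None,fx=5.5,fy=5.5,interpolation=cv2.INTER_CUBIC)
cv2.imwrite('pics/a.png',np.hstack([a,b]))
a=cv2.resize(s[240:310,360:430],None,fx=5.5,fy=5.5,interpolation=cv2.INTER_CUBIC)
b=cv2.resize(s[145:215,205:285],None,fx=5.0,fy=5.5,interpolation=cv2.INTER_CUBIC)
cv2.imwrite('pics/b.png',np.hstack([a,b]))
E
```

```text
(no output)
```

View pics/a.png

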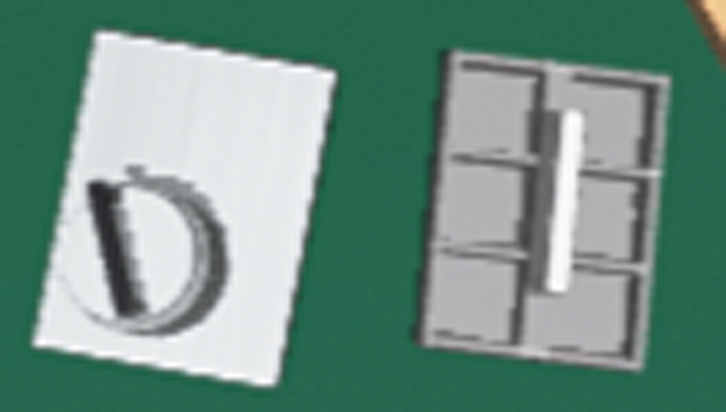

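View pics/b.png

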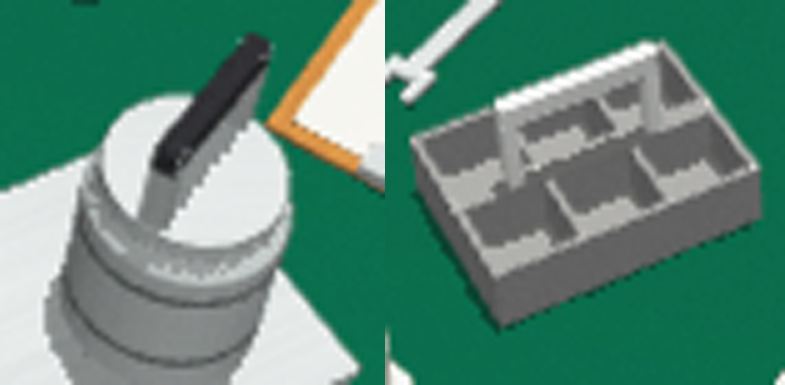

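```bash
python3 - <<'E'
from h import *
np.set_printoptions(precision=3,suppress=True)
def T_(u,v): return (165+u/5.5-.4,180+v/5.5-.4)
def S1(u,v): return (360+u/5.5-.4,240+v/5.5-.4)
def T2(u,v): return (340+(u-369)/5.5-.4,180+v/5.5-.4)
def S2(u,v): return (205+(u-385)/5-.4,145+v/5.5-.4)
def ax(a,b): d=a-b; return np.degrees(np.arctan2(d[1],d[0]))
print('can bar top ends tri', tri(S1(170,156),T_(130,314)), tri(S1(258,40),T_(103,184)))
a,b=at('top',T_(103,184),.206),at('top',T_(130,314),.206); print('top@.206',(a+b)/2,np.linalg.norm(a-b),ax(a,b))
a,b=at('scene',S1(258,40),.206),at('scene',S1(170,156),.206); print('scene@.206',(a+b)/2,np.linalg.norm(a-b),ax(a,b))
C=[at('top',T_(*p),.05) for p in[(97,30),(337,70),(276,386),(33,347)]]
print('stand',np.mean(C,0),ax(C[0],C[3]),ax(C[1],C[2]),[np.linalg.norm(C[i]-C[i-1]) for i in range(4)])
C=[at('top',T2(*p),.04) for p in[(452,50),(670,76),(642,370),(424,345)]]
print('carrier',np.mean(C,0),ax(C[0],C[3]),ax(C[1],C[2]),[np.linalg.norm(C[i]-C[i-1]) for i in range(4)])
a,b=at('top',T2(572,110),.1),at('top',T2(558,292),.1); print('carbar',(a+b)/2,np.linalg.norm(a-b),ax(a,b))
print('tri carrier bar',tri(S2(504,105),T2(572,110)),tri(S2(656,45),T2(558,292)))
pc=((427+542)/2,(107+220)/2); print('pad top',at('top',(160+pc[0]/3.2,130+pc[1]/3.2),.004), 'scene',at('scene',(170+200/2.7,140+267/2.7),.004))
E
```

```text
can bar top ends tri (array([0.451, 0.31 , 0.127]), np.float64(0.033154024541209075)) (array([0.495, 0.326, 0.26 ]), np.float64(0.03281856375575184))
top@.206 [0.473 0.316 0.206] 0.07607321963608242 13.755552562153694
scene@.206 [0.479 0.323 0.206] 0.07573496214435374 -163.1713120540236
stand [0.511 0.305 0.05 ] -9.190322141479985 -9.302622915899839 [np.float64(0.2043972903119265), np.float64(0.15527006376202016), np.float64(0.20306337535376043), np.float64(0.1548882829557534)]
carrier [ 0.519 -0.299  0.04 ] -5.577836516281161 -6.138373193160679 [np.float64(0.18930714604107327), np.float64(0.1397734605135234), np.float64(0.18841261956458158), np.float64(0.13792482933595693)]
carbar [ 0.519 -0.299  0.1  ] 0.11226080030923972 -4.877308528163575
tri carrier bar (array([ 0.574, -0.302,  0.1  ]), np.float64(0.003196130657344416)) (array([ 0.464, -0.295,  0.097]), np.float64(0.0006067716317731171))
pad top [ 0.652 -0.09   0.004] scene [ 0.657 -0.083  0.004]
```

```bash
python3 - <<'E'
from h import *
np.set_printoptions(precision=3,suppress=True)
def T_(u,v): return (165+u/5.5-.4,180+v/5.5-.4)
def S1(u,v): return (360+u/5.5-.4,240+v/5.5-.4)
print(tri(S1(258,42),T_(130,314)), tri(S1(170,160),T_(103,184)))
print('canister lid circle top', at('top',T_(145-0,250),.154))
for p in [(.475,.319,.05),(.475,.319,.154)]: print((proj('top',p)-[165,180])*5.5,(proj('scene',p)-[360,240])*5.5)
E
```

```text
(array([0.437, 0.309, 0.197]), np.float64(0.00014546445262132254)) (array([0.51 , 0.329, 0.194]), np.float64(0.0038978333642580186))
canister lid circle top [0.476 0.31  0.154]
[159.52  262.043] [154.418 295.99 ]
[126.916 249.942] [191.318 159.355]
```

```bash
cat > go.py <<'E'
import sys
from h import *
from scipy.spatial.transform import Rotation as R
np.set_printoptions(precision=4,suppress=True)
x,y,z,yaw=map(float,sys.argv[1:5]); w=np.radians(yaw)
o=arm.get_obs(); Rc=np.array(o['tcp_rot']); p=np.array(o['tcp_pos'])
Rt=np.array([[0,np.cos(w),np.sin(w)],[0,np.sin(w),-np.cos(w)],[-1,0,0]])
rv=R.from_matrix(Rc.T@Rt).as_rotvec()
d=np.array([x,y,z])-p
print('t',round(o['time_s'],2),'tcp',p,'F',np.array(o['contact_force']),'open',o['opening'])
print('rotvec',rv,'| shift mm now-frame',1000*Rc.T@d,'| after-turn frame',1000*Rt.T@d)
E
python3 go.py .475 .318 .28 104.5
```

```text
t 1.7 tcp [0.2253 0.583  0.2453] F [-0.2055 -0.5085 -0.0595] open 0.08502432605147009
rotvec [-0.6219  0.      0.    ] | shift mm now-frame [ -34.6908 -157.1155  328.4166] | after-turn frame [ -34.6968 -319.0338  175.3845]
```

```bash
python3 -m pendant '[[[-5,-19.6,41,0,0,0,-1],[-5,-19.6,41,0,0,0,-1],[-5,-19.6,41,0,0,0,-1],[-5,-19.6,41,0,0,0,-1],[-5,-19.6,41,0,0,0,-1],[-5,-19.6,41,0,0,0,-1],[-5,-19.6,41,0,0,0,-1],[0,-19.6,41,0,0,0,-1]]]'; python3 -m pendant '[[[0,0,0,-0.11,0,0,-1],[0,0,0,-0.11,0,0,-1],[0,0,0,-0.11,0,0,-1],[0,0,0,-0.11,0,0,-1],[0,0,0,-0.11,0,0,-1],[0,0,0,-0.07,0,0,-1],[0,0,0,0,0,0,-1],[0,0,0,0,0,0,-1]]]'; python3 go.py .475 .318 .19 104.5; python3 -c "
from h import *
snap('scene','s1.png');snap('top','t1.png')"
```

```text
time_s: 2.5
tcp_pos: [0.4761, 0.3171, 0.2816]
tcp_rot: [[0.002, 0.36, 0.933], [0.001, 0.933, -0.36], [-1.0, 0.002, 0.002]]
contact_force: [0.1, -0.1, 0.1]
opening: 0.0852
time_s: 3.3
tcp_pos: [0.4747, 0.3185, 0.2803]
tcp_rot: [[0.0, -0.247, 0.969], [0.0, 0.969, 0.247], [-1.0, -0.0, 0.0]]
contact_force: [-0.2, -0.7, 0.0]
opening: 0.0856
t 3.3 tcp [0.4747 0.3185 0.2803] F [-0.2159 -0.7169  0.0127] open 0.08556120506832256
rotvec [-0.0034  0.      0.    ] | shift mm now-frame [90.323  -0.5085  0.1656] | after-turn frame [90.323  -0.5098  0.1668]
```

View pics/s1.png

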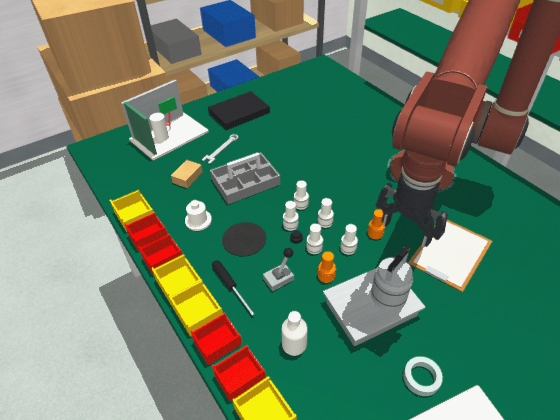

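The gripper sits above the handle (fingers near 388–440, 215; handle at 399,258). I descend and close.

```bash
python3 -m pendant '[[[20,0,0,0,0,0,-1],[20,0,0,0,0,0,-1],[15,0,0,0,0,0,-1],[15,0,0,0,0,0,-1],[10,0,0,0,0,0,-1],[10,0,0,0,0,0,-1],[0,0,0,0,0,0,-1],[0,0,0,0,0,0,-1]]]'; python3 -m pendant '[[[0,0,0,0,0,0,0.4],[0,0,0,0,0,0,1],[0,0,0,0,0,0,1],[0,0,0,0,0,0,1],[0,0,0,0,0,0,1],[0,0,0,0,0,0,1],[0,0,0,0,0,0,1],[0,0,0,0,0,0,1]]]'
```

```text
time_s: 4.2
tcp_pos: [0.4749, 0.3185, 0.1906]
tcp_rot: [[0.0, -0.249, 0.969], [0.0, 0.969, 0.249], [-1.0, 0.0, 0.0]]
contact_force: [0.4, 0.3, -0.2]
opening: 0.0858
time_s: 5.0
tcp_pos: [0.4747, 0.3187, 0.1904]
tcp_rot: [[0.0, -0.249, 0.969], [0.0, 0.969, 0.249], [-1.0, 0.0, 0.0]]
contact_force: [0.3, 0.4, 1.4]
opening: 0.0107
```

```bash
python3 -m pendant '[[[-5,0,0,0,0,0,1],[-10,0,0,0,0,0,1],[-15,0,0,0,0,0,1],[-20,0,0,0,0,0,1],[-20,0,0,0,0,0,1],[-20,0,0,0,0,0,1],[-15,0,0,0,0,0,1],[-5,0,0,0,0,0,1]]]'; python3 go.py .654 -.086 .30 104.5;python3 -c "
from h import *
snap('scene','s2.png')"
```

```text
time_s: 5.8
tcp_pos: [0.4755, 0.3188, 0.3035]
tcp_rot: [[0.004, -0.249, 0.969], [0.002, 0.969, 0.249], [-1.0, 0.001, 0.004]]
contact_force: [0.5, 0.5, -3.4]
opening: 0.0109
t 5.8 tcp [0.4755 0.3188 0.3035] F [ 0.5363  0.5232 -3.3963] open 0.010932708975958626
rotvec [-0.0019  0.0044 -0.0008] | shift mm now-frame [   3.4838 -436.4805   72.2192] | after-turn frame [   3.5387 -436.6131   71.4105]
```

View pics/s2.png

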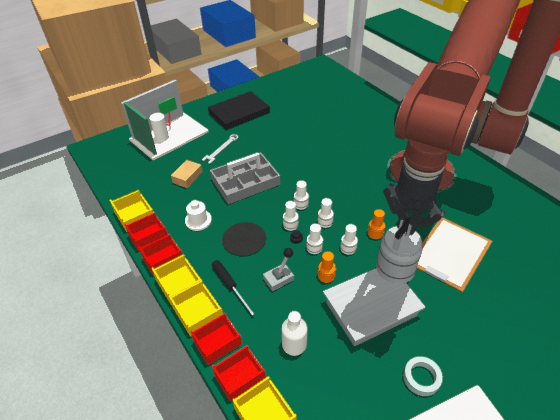

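The canister hangs upright clear of the stand at (400,255). I carry it over to the pad.

```bash
python3 -m pendant '[[[0,-10,1.6,0,0,0,1],[0,-20,3.3,0,0,0,1],[0,-30,5,0,0,0,1],[0,-32,5.3,0,0,0,1],[0,-32,5.3,0,0,0,1],[0,-32,5.3,0,0,0,1],[0,-32,5.3,0,0,0,1],[0,-32,5.3,0,0,0,1]]]'; python3 -m pendant '[[[0,-32,5.3,0,0,0,1],[0,-32,5.3,0,0,0,1],[0,-32,5.3,0,0,0,1],[0,-32,5.3,0,0,0,1],[0,-32,5.3,0,0,0,1],[0,-30,5,0,0,0,1],[0,-16,2,0,0,0,1],[0,-8,1,0,0,0,1]]]'; python3 -m pendant '[[[0,0,0,0,0,0,1],[0,0,0,0,0,0,1],[0,0,0,0,0,0,1],[0,0,0,0,0,0,1],[0,0,0,0,0,0,1],[0,0,0,0,0,0,1],[0,0,0,0,0,0,1],[0,0,0,0,0,0,1]]]'; python3 go.py .654 -.086 .16 104.5;python3 -c "
from h import *
snap('scene','s3.png');snap('top','t3.png')"
```

```text
time_s: 6.65
tcp_pos: [0.5644, 0.1123, 0.2983]
tcp_rot: [[-0.003, -0.248, 0.969], [-0.001, 0.969, 0.248], [-1.0, 0.0, -0.003]]
contact_force: [0.3, 0.0, -5.0]
opening: 0.0111
time_s: 7.45
tcp_pos: [0.6509, -0.0859, 0.2986]
tcp_rot: [[-0.003, -0.247, 0.969], [0.001, 0.969, 0.247], [-1.0, 0.001, -0.003]]
contact_force: [-0.3, -0.7, -4.3]
opening: 0.0108
time_s: 8.25
tcp_pos: [0.6513, -0.0842, 0.3003]
tcp_rot: [[-0.0, -0.249, 0.969], [-0.0, 0.969, 0.249], [-1.0, -0.0, -0.0]]
contact_force: [0.2, 0.6, -4.1]
opening: 0.0113
t 8.25 tcp [ 0.6513 -0.0842  0.3003] F [ 0.2419  0.6344 -4.1164] open 0.011264446237327464
rotvec [-0.0018 -0.      0.    ] | shift mm now-frame [140.3189  -2.3948   2.2186] | after-turn frame [140.3189  -2.3988   2.212 ]
```

View pics/s3.png

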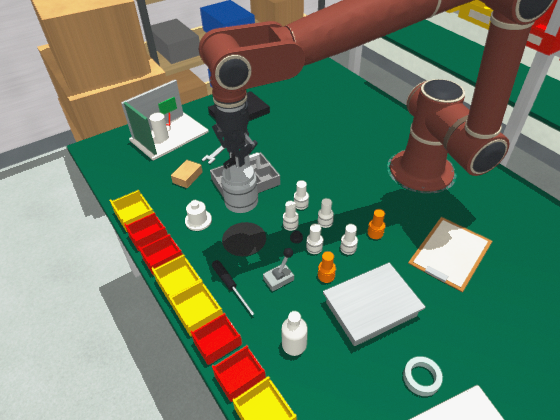

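View pics/t3.png

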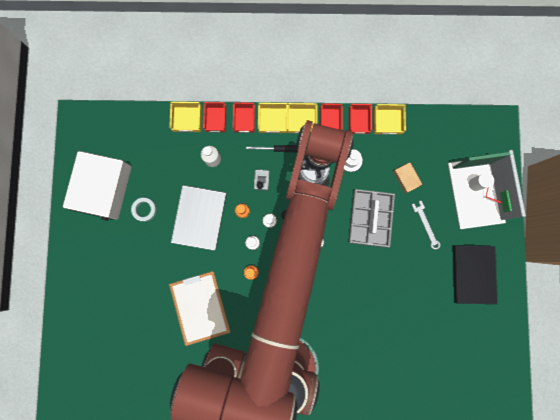

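The canister is over the pad (scene 243,185 above pad 245,240). I lower it, finishing in small steps.

```bash
python3 -m pendant '[[[10,-2.4,2.2,0,0,0,1],[20,0,0,0,0,0,1],[25,0,0,0,0,0,1],[25,0,0,0,0,0,1],[25,0,0,0,0,0,1],[25,0,0,0,0,0,1],[10,0,0,0,0,0,1],[5,0,0,0,0,0,1]]]'; python3 -m pendant '[[[2,0,0,0,0,0,1],[2,0,0,0,0,0,1],[2,0,0,0,0,0,1],[2,0,0,0,0,0,1],[2,0,0,0,0,0,1],[1,0,0,0,0,0,1],[0,0,0,0,0,0,1],[0,0,0,0,0,0,1]]]'; python3 go.py .654 -.086 .1444 104.5
```

```text
time_s: 9.15
tcp_pos: [0.6531, -0.086, 0.1532]
tcp_rot: [[-0.003, -0.248, 0.969], [0.001, 0.969, 0.248], [-1.0, 0.001, -0.003]]
contact_force: [-0.1, -0.5, -2.9]
opening: 0.011
time_s: 9.95
tcp_pos: [0.6541, -0.0861, 0.1445]
tcp_rot: [[0.0, -0.249, 0.969], [-0.0, 0.969, 0.249], [-1.0, -0.0, 0.0]]
contact_force: [0.2, -0.2, -3.4]
opening: 0.0107
t 9.95 tcp [ 0.6541 -0.0861  0.1445] F [ 0.2159 -0.1695 -3.3756] open 0.010745782903929512
rotvec [-0.0019  0.0003  0.0001] | shift mm now-frame [ 0.0567  0.0956 -0.066 ] | after-turn frame [ 0.0567  0.0957 -0.0658]
```

```bash
python3 -m pendant '[[[0.5,0,0,0,0,0,1],[0.5,0,0,0,0,0,1],[0.5,0,0,0,0,0,1],[0.5,0,0,0,0,0,1],[0,0,0,0,0,0,1],[0,0,0,0,0,0,1],[0,0,0,0,0,0,1],[0,0,0,0,0,0,1]]]'
```

```text
time_s: 10.75
tcp_pos: [0.6546, -0.0861, 0.1445]
tcp_rot: [[0.002, -0.249, 0.969], [-0.0, 0.969, 0.249], [-1.0, -0.001, 0.002]]
contact_force: [-3.1, 1.2, 5.9]
opening: 0.0112
```

In contact at the expected height, so I release and rise.

```bash
python3 -m pendant '[[[0,0,0,0,0,0,0.5],[0,0,0,0,0,0,0],[0,0,0,0,0,0,-0.5],[0,0,0,0,0,0,-0.5],[0,0,0,0,0,0,-0.5],[-5,0,0,0,0,0,-0.5],[-15,0,0,0,0,0,-0.5],[-25,0,0,0,0,0,-0.5]]]'; python3 -m pendant '[[[-30,0,0,0,0,0,-0.5],[-30,0,0,0,0,0,-0.5],[-20,0,0,0,0,0,-0.5],[0,0,0,0,0,0,-0.5],[0,0,0,0,0,0,-0.5],[0,0,0,0,0,0,-0.5],[0,0,0,0,0,0,-0.5],[0,0,0,0,0,0,-0.5]]]'; python3 go.py .519 -.299 .2 84.8;python3 -c "
from h import *
snap('scene','s4.png')"
```

```text
time_s: 11.55
tcp_pos: [0.653, -0.0859, 0.1867]
tcp_rot: [[-0.003, -0.249, 0.969], [0.001, 0.969, 0.249], [-1.0, 0.002, -0.003]]
contact_force: [-0.1, -0.4, 0.5]
opening: 0.0639
time_s: 12.35
tcp_pos: [0.6534, -0.086, 0.2656]
tcp_rot: [[-0.003, -0.249, 0.969], [0.001, 0.969, 0.249], [-1.0, 0.001, -0.002]]
contact_force: [-0.5, -0.2, -0.6]
opening: 0.0642
t 12.35 tcp [ 0.6534 -0.086   0.2656] F [-0.4538 -0.2461 -0.6308] open 0.06419607427873181
rotvec [ 0.342  -0.0025 -0.0008] | shift mm now-frame [  65.8612 -173.0089 -183.0232] | after-turn frame [  65.641  -224.3474 -114.5722]
```

View pics/s4.png

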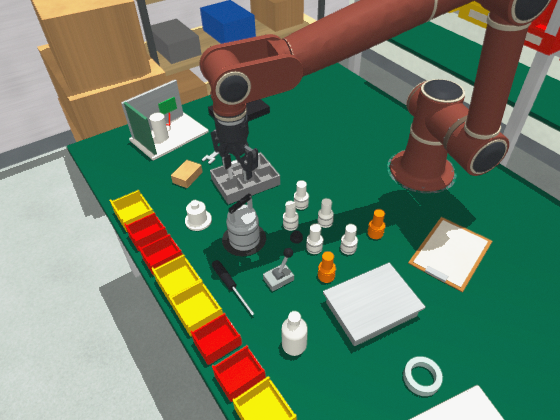

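The canister stands upright on the pad at (243,230). Now the carrier.

```bash
python3 -m pendant '[[[0,0,0,0.114,0,0,-0.6],[0,0,0,0.114,0,0,-0.6],[0,0,0,0.114,0,0,-0.6],[0,-30,-16,0,0,0,-0.6],[0,-40,-20,0,0,0,-0.6],[0,-40,-20,0,0,0,-0.6],[0,-40,-20,0,0,0,-0.6],[0,-40,-20,0,0,0,-0.6]]]';  python3 -m pendant '[[[30,-34,-18,0,0,0,-0.6],[36,0,0,0,0,0,-0.6],[0,0,0,0,0,0,-0.6],[0,0,0,0,0,0,-0.6],[0,0,0,0,0,0,-0.6],[0,0,0,0,0,0,-0.6],[0,0,0,0,0,0,-0.6],[0,0,0,0,0,0,-0.6]]]'; python3 go.py .519 -.299 .086 84.8;python3 -c "
from h import *
snap('scene','s5.png');snap('top','t5.png')"
```

```text
time_s: 13.2
tcp_pos: [0.54, -0.2677, 0.2669]
tcp_rot: [[-0.0, 0.09, 0.996], [0.0, 0.996, -0.09], [-1.0, 0.0, -0.0]]
contact_force: [0.7, -1.3, -0.2]
opening: 0.0685
time_s: 14.0
tcp_pos: [0.5208, -0.2987, 0.2025]
tcp_rot: [[0.001, 0.09, 0.996], [-0.001, 0.996, -0.09], [-1.0, -0.001, 0.001]]
contact_force: [0.4, 0.2, -0.2]
opening: 0.0682
t 14.0 tcp [ 0.5208 -0.2987  0.2025] F [ 0.3635  0.2261 -0.1723] open 0.0681640393704622
rotvec [0.0007 0.0014 0.0009] | shift mm now-frame [116.4503  -0.3416  -1.9322] | after-turn frame [116.4526  -0.4479  -1.7637]
```

View pics/s5.png

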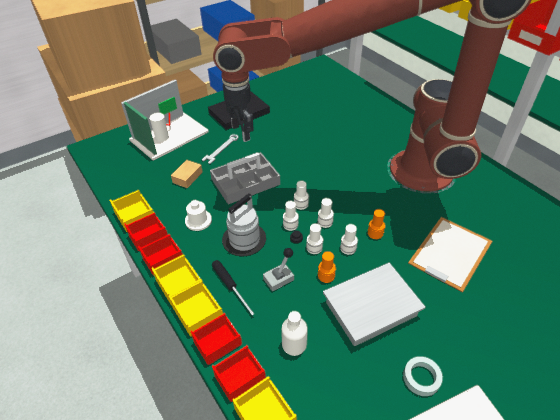

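```bash
python3 -m pendant '[[[20,0,-2,0,0,0,-0.6],[25,0,0,0,0,0,-0.6],[20,0,0,0,0,0,-0.6],[20,0,0,0,0,0,-0.6],[15,0,0,0,0,0,-0.6],[10,0,0,0,0,0,-0.6],[6,0,0,0,0,0,-0.6],[0,0,0,0,0,0,-0.6]]]'; python3 -m pendant '[[[0,0,0,0,0,0,0.4],[0,0,0,0,0,0,1],[0,0,0,0,0,0,1],[0,0,0,0,0,0,1],[0,0,0,0,0,0,1],[0,0,0,0,0,0,1],[0,0,0,0,0,0,1],[0,0,0,0,0,0,1]]]'
```

```text
time_s: 14.9
tcp_pos: [0.518, -0.2985, 0.0848]
tcp_rot: [[-0.001, 0.091, 0.996], [0.001, 0.996, -0.091], [-1.0, 0.0, -0.001]]
contact_force: [-0.3, -0.3, 0.1]
opening: 0.0686
time_s: 15.7
tcp_pos: [0.5184, -0.2993, 0.0859]
tcp_rot: [[0.001, 0.091, 0.996], [-0.001, 0.996, -0.091], [-1.0, -0.001, 0.001]]
contact_force: [-0.8, -3.7, 1.8]
opening: 0.0108
```

```bash
python3 -m pendant '[[[-5,0,0,0,0,0,1],[-15,0,0,0,0,0,1],[-25,0,0,0,0,0,1],[-30,0,0,0,0,0,1],[-30,0,0,0,0,0,1],[-30,0,0,0,0,0,1],[-30,0,0,0,0,0,1],[-15,0,0,0,0,0,1]]]'; python3 go.py .511 .305 .266 80.75;python3 -c "
from h import *
snap('scene','s6.png');snap('top','t6.png')"
```

```text
time_s: 16.5
tcp_pos: [0.5188, -0.2986, 0.269]
tcp_rot: [[0.003, 0.09, 0.996], [-0.002, 0.996, -0.09], [-1.0, -0.002, 0.004]]
contact_force: [-0.0, -0.0, -3.3]
opening: 0.0109
t 16.5 tcp [ 0.5188 -0.2986  0.269 ] F [-0.0047 -0.002  -3.2668] open 0.010887503276472093
rotvec [0.071  0.0037 0.0015] | shift mm now-frame [  1.8043 600.4619 -62.3248] | after-turn frame [   2.9901  594.5212 -104.7745]
```

View pics/s6.png

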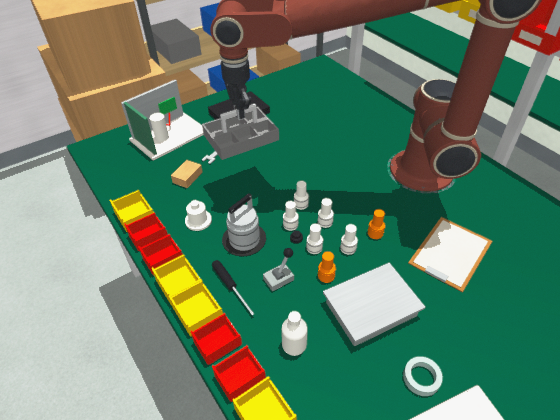

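```bash
python3 -m pendant '[[[0,0,0,0.035,0,0,1],[0,0,0,0.036,0,0,1],[0,10,-2,0,0,0,1],[0,20,-3.5,0,0,0,1],[0,30,-5.3,0,0,0,1],[0,35,-6.2,0,0,0,1],[0,35,-6.2,0,0,0,1],[0,35,-6.2,0,0,0,1]]]'; python3 -m pendant '[[[0,35,-6.2,0,0,0,1],[0,35,-6.2,0,0,0,1],[0,35,-6.2,0,0,0,1],[0,35,-6.2,0,0,0,1],[0,35,-6.2,0,0,0,1],[0,35,-6.2,0,0,0,1],[0,35,-6.2,0,0,0,1],[0,35,-6.2,0,0,0,1]]]'; python3 -m pendant '[[[0,35,-6.2,0,0,0,1],[0,35,-6.2,0,0,0,1],[0,30,-5,0,0,0,1],[0,20,-3.5,0,0,0,1],[0,10,-1.7,0,0,0,1],[0,0,0,0,0,0,1],[0,0,0,0,0,0,1],[0,0,0,0,0,0,1]]]'; python3 go.py .511 .305 .136 80.75;python3 -c "
from h import *
snap('scene','s7.png');snap('top','t7.png')"
```

```text
time_s: 17.4
tcp_pos: [0.5148, -0.128, 0.2644]
tcp_rot: [[-0.001, 0.16, 0.987], [0.001, 0.987, -0.16], [-1.0, 0.001, -0.001]]
contact_force: [0.8, 1.3, -4.4]
opening: 0.0108
time_s: 18.2
tcp_pos: [0.5101, 0.156, 0.2645]
tcp_rot: [[-0.001, 0.159, 0.987], [0.0, 0.987, -0.159], [-1.0, 0.0, -0.001]]
contact_force: [0.3, -0.1, -3.8]
opening: 0.0113
time_s: 19.0
tcp_pos: [0.5104, 0.2843, 0.2652]
tcp_rot: [[-0.0, 0.162, 0.987], [-0.001, 0.987, -0.162], [-1.0, -0.001, -0.0]]
contact_force: [-0.6, 0.2, -4.0]
opening: 0.0113
t 19.0 tcp [0.5104 0.2843 0.2652] F [-0.5975  0.2138 -3.9898] open 0.011255388039482806
rotvec [-0.0013 -0.0002  0.0005] | shift mm now-frame [129.1686  20.5534  -2.72  ] | after-turn frame [129.1793  20.4864  -2.719 ]
```

View pics/s7.png

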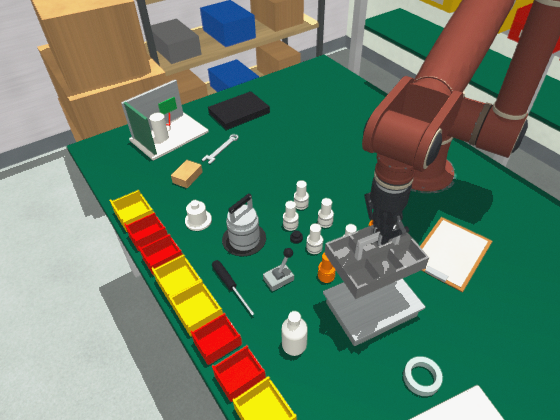

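```bash
python3 - <<'E'
from h import *
np.set_printoptions(precision=4,suppress=True)
im=cv2.imread('pics/t6.png'); m=(im.min(2)>185).astype(np.uint8); m2=np.zeros_like(m); m2[170:260,160:235]=m[170:260,160:235]
n,l,st,ce=cv2.connectedComponentsWithStats(m2); k=1+st[1:,4].argmax(); print(st[k])
c=cv2.findContours((l==k).astype(np.uint8),0,2)[0][0]; r=cv2.minAreaRect(c); print(r)
B=[at('top',p,.05) for p in cv2.boxPoints(r)]; print(np.mean(B,0),np.round(B,3)); 
for i in range(4): d=B[i]-B[i-1]; print(np.linalg.norm(d),np.degrees(np.arctan2(d[1],d[0])))
s=cv2.imread('pics/s6.png');cv2.imwrite('pics/c.png',cv2.resize(s[255:350,310:435],None,fx=6,fy=6,interpolation=cv2.INTER_CUBIC))
R=[[np.cos(a:=np.radians(-9.2)),-np.sin(a)],[np.sin(a),np.cos(a)]]
for sx,sy in((1,1),(1,-1),(-1,-1),(-1,1)):
  p=np.array([.511,.305])+np.array(R)@[sx*.102,sy*.077]; print('pred crop',(proj('scene',[*p,.05])-[310,255]+.4)*6)
E
```

```text
[ 172  186   54   64 2532]
((198.3688201904297, 217.40762329101562), (43.79076385498047, 58.34342575073242), 10.713123321533203)
[0.5115 0.305  0.05  ] [[0.424 0.395 0.05 ]
 [0.625 0.365 0.05 ]
 [0.598 0.214 0.05 ]
 [0.398 0.246 0.05 ]]
0.1516588666843101 80.17340045039147
0.20292874467020802 -8.490217959541354
0.15377023796925451 -99.99661127097494
0.20243425390337147 170.91554744854344
pred crop [274.9576 507.402 ]
pred crop [ 80.6073 207.7968]
pred crop [479.6805  36.0116]
pred crop [697.52   303.5088]
```

View pics/c.png

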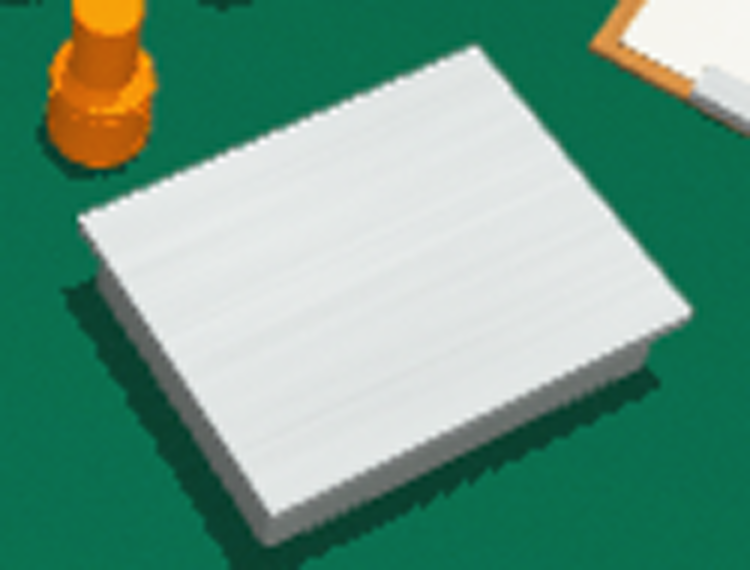

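Both views agree on the stand: predicted corners fall within about 1.5 px, giving (0.511, 0.305), yaw −9°. Lowering the carrier.

```bash
python3 -m pendant '[[[0,10,-1.5,0,0,0,1],[0,10.5,-1.2,0,0,0,1],[20,0,0,0,0,0,1],[25,0,0,0,0,0,1],[25,0,0,0,0,0,1],[25,0,0,0,0,0,1],[15,0,0,0,0,0,1],[8,0,0,0,0,0,1]]]'; python3 -m pendant '[[[2,0,0,0,0,0,1],[2,0,0,0,0,0,1],[2,0,0,0,0,0,1],[2,0,0,0,0,0,1],[1,0,0,0,0,0,1],[1,0,0,0,0,0,1],[0,0,0,0,0,0,1],[0,0,0,0,0,0,1]]]'; python3 go.py .511 .305 .136 80.75
```

```text
time_s: 19.9
tcp_pos: [0.5104, 0.306, 0.1454]
tcp_rot: [[-0.003, 0.161, 0.987], [-0.001, 0.987, -0.161], [-1.0, -0.001, -0.002]]
contact_force: [0.6, -0.2, -3.5]
opening: 0.0109
time_s: 20.7
tcp_pos: [0.5112, 0.3059, 0.1374]
tcp_rot: [[0.0, 0.161, 0.987], [0.0, 0.987, -0.161], [-1.0, 0.0, 0.0]]
contact_force: [-0.7, -0.3, -3.7]
opening: 0.011
t 20.7 tcp [0.5112 0.3059 0.1374] F [-0.6789 -0.3378 -3.6771] open 0.011036081316452576
rotvec [-0.0004  0.0001 -0.0001] | shift mm now-frame [ 1.3761 -0.9097 -0.0386] | after-turn frame [ 1.3762 -0.9096 -0.0388]
```

```bash
python3 -m pendant '[[[1,-0.9,0,0,0,0,1],[0.5,0,0,0,0,0,1],[0.5,0,0,0,0,0,1],[0.5,0,0,0,0,0,1],[0.5,0,0,0,0,0,1],[0,0,0,0,0,0,1],[0,0,0,0,0,0,1],[0,0,0,0,0,0,1]]]'
```

```text
time_s: 21.5
tcp_pos: [0.511, 0.3048, 0.1359]
tcp_rot: [[-0.0, 0.161, 0.987], [-0.001, 0.987, -0.161], [-1.0, -0.001, -0.0]]
contact_force: [-5.1, -4.2, 6.1]
opening: 0.0108
```

Contact at the expected height. Release and rise.

```bash
python3 -m pendant '[[[0,0,0,0,0,0,0.5],[0,0,0,0,0,0,0],[0,0,0,0,0,0,-0.5],[0,0,0,0,0,0,-0.5],[0,0,0,0,0,0,-0.5],[-5,0,0,0,0,0,-0.5],[-15,0,0,0,0,0,-0.5],[-25,0,0,0,0,0,-0.5]]]'; python3 -m pendant '[[[-30,0,0,0,0,0,-0.4],[-30,0,0,0,0,0,-0.4],[0,0,-50,0,0,0,-0.4],[0,0,-50,0,0,0,-0.4],[0,0,-50,0,0,0,-0.4],[0,0,0,0,0,0,-0.4],[0,0,0,0,0,0,-0.4],[0,0,0,0,0,0,-0.4]]]'; python3 - <<'E'
from h import *
np.set_printoptions(precision=3,suppress=True)
s=snap('scene','s8.png');t=snap('top','t8.png')
print(arm.get_obs()['tcp_pos'])
for c in('scene','top'):
    print(c,[(np.round(d['centre'],1).tolist(),round(d['confidence'],2),at(c,d['centre'],0)[:2].round(3).tolist()) for d in arm.mark_of('cartridge0',c)])
    print([d['bbox'] for d in arm.boxes_of('cartridge0',c)])
cv2.imwrite('pics/d.png',cv2.resize(t[180:290,165:330,::-1],None,fx=4.8,fy=4.8,interpolation=cv2.INTER_CUBIC))
cv2.imwrite('pics/e.png',cv2.resize(s[170:320,270:430,::-1],None,fx=4,fy=4,interpolation=cv2.INTER_CUBIC))
E
```

```text
time_s: 22.3
tcp_pos: [0.5101, 0.3046, 0.1788]
tcp_rot: [[-0.003, 0.161, 0.987], [-0.001, 0.987, -0.161], [-1.0, -0.002, -0.003]]
contact_force: [0.7, 0.5, -0.6]
opening: 0.0641
time_s: 23.1
tcp_pos: [0.3639, 0.3293, 0.2406]
tcp_rot: [[0.002, 0.161, 0.987], [0.001, 0.987, -0.162], [-1.0, 0.001, 0.002]]
contact_force: [-0.2, -0.0, 0.1]
opening: 0.0599
[0.364 0.329 0.24 ]
scene [([372.0, 232.9], 0.95, [0.334, 0.116]), ([348.6, 244.5], 0.88, [0.42, 0.11]), ([300.1, 202.7], 0.87, [0.432, -0.111]), ([316.5, 245.4], 0.82, [0.498, 0.058]), ([326.7, 277.8], 0.66, [0.545, 0.164]), ([325.3, 224.7], 0.64, [0.426, 0.009]), ([290.2, 220.4], 0.6, [0.502, -0.067])]
[[293.8, 181.0, 309.6, 211.1], [367.1, 208.7, 386.7, 239.0], [282.8, 200.3, 297.8, 227.7], [308.1, 225.0, 324.7, 256.3], [315.7, 250.6, 336.5, 283.8], [340.3, 222.0, 356.1, 255.5], [319.1, 202.2, 331.3, 228.9]]
top [([314.8, 240.5], 0.7, [0.439, -0.103]), ([254.9, 241.9], 0.69, [0.431, 0.11]), ([283.5, 248.1], 0.67, [0.41, 0.008]), ([241.8, 213.5], 0.62, [0.531, 0.159]), ([251.6, 270.8], 0.51, [0.328, 0.119]), ([300.2, 219.8], 0.49, [0.512, -0.051])]
[[294.2, 212.3, 307.4, 227.2], [249.6, 235.8, 265.4, 251.0], [396.7, 162.6, 422.7, 189.9], [235.5, 205.3, 253.6, 219.2], [279.7, 238.4, 295.9, 253.3], [261.1, 214.4, 275.8, 231.5]]
```

View pics/d.png

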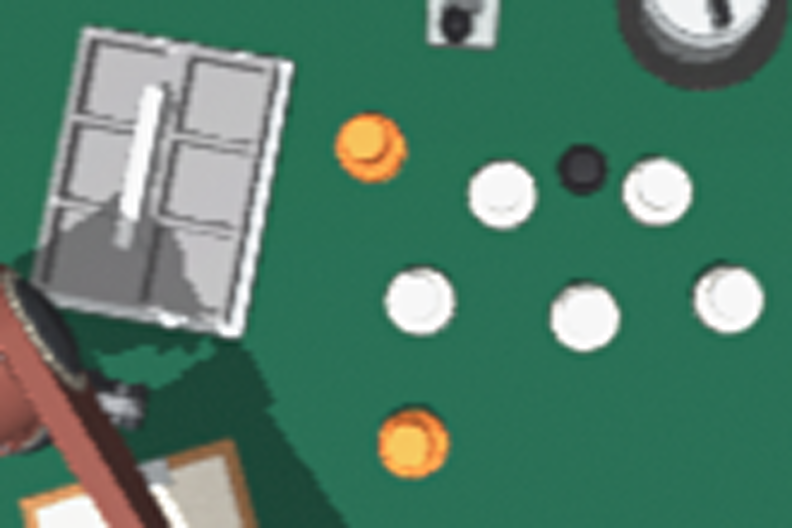

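View pics/e.png

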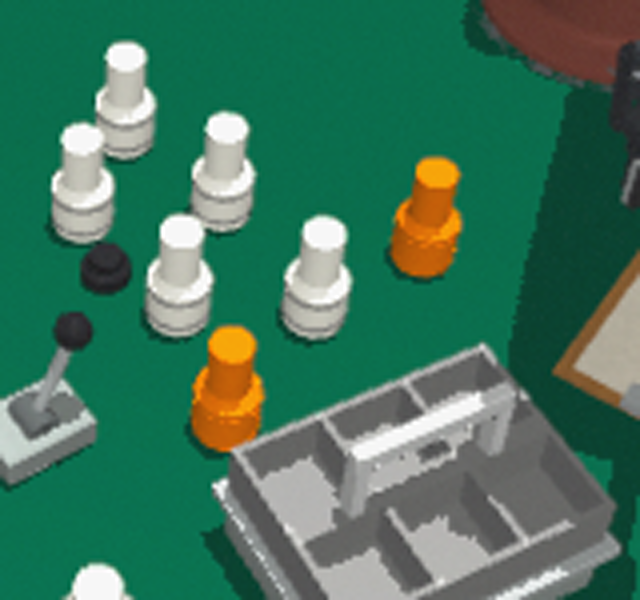

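```bash
cat > cart.py <<'E'
from h import *
import sys
np.set_printoptions(precision=4,suppress=True)
t,s=sys.argv[1:3]
im=cv2.imread('pics/'+t); m=((im.min(2)>170)).astype(np.uint8)
m[:,:235]=0;m[:200]=0;m[262:]=0;m[:,330:]=0
n,l,st,ce=cv2.connectedComponentsWithStats(m); T=[]
for k in range(1,n):
    if st[k,4]<60: continue
    (c,r)=cv2.minEnclosingCircle(np.argwhere(l==k)[:,::-1].astype(np.float32))
    T.append(c); print('top',np.round(c,1),round(r,1),st[k,4],at('top',c,.044))
im=cv2.imread('pics/'+s); m=((im.min(2)>225)).astype(np.uint8)
m[:,:275]=0;m[:175]=0;m[265:]=0;m[:,365:]=0
n,l,st,ce=cv2.connectedComponentsWithStats(m)
for k in range(1,n):
    if st[k,4]<15: continue
    print('scene necktop',ce[k].round(1),st[k,2:],at('scene',ce[k],.088))
E
python3 cart.py t8.png s8.png
python3 - <<'E'
from h import *
S=[(126,56),(82,140),(226,128),(181,231),(323,233)]
for u,v in S: print(at('scene',(270+u/4-.4,170+v/4-.4),.088).round(4))
D=lambda u,v:(165+u/4.8-.4,180+v/4.8-.4)
C=[at('top',D(*p),.09) for p in[(83,27),(293,62),(242,337),(32,300)]]
def ax(a,b): d=a-b; return np.degrees(np.arctan2(d[1],d[0]))
print('carrier',np.mean(C,0),ax(C[0],C[3]),ax(C[1],C[2]),[np.linalg.norm(C[i]-C[i-1]) for i in range(4)])
E=lambda u,v:(270+u/4-.4,170+v/4-.4)
print('scene corners', [at('scene',E(*p),.09).round(3) for p in [(230,455),(483,345),(614,508)]])
E
```

```text
top [301.5 219.5] 6.7 145 [ 0.509  -0.0533  0.044 ]
top [269.1 220.2] 6.9 143 [0.505  0.0596 0.044 ]
top [252.  242.5] 7.0 144 [0.4267 0.1174 0.044 ]
top [316.3 241.7] 6.8 145 [ 0.4325 -0.1051  0.044 ]
top [286.3 245.7] 6.9 146 [ 0.4174 -0.0016  0.044 ]
scene necktop [300.9 183.8] [ 9  7 50] [ 0.4355 -0.1043  0.088 ]
scene necktop [304.3 197.4] [ 9  8 25] [ 0.4623 -0.0513  0.088 ]
scene necktop [326.2 201.7] [10  7 55] [0.4214 0.0003 0.088 ]
scene necktop [290.2 204.4] [10  8 56] [ 0.5129 -0.0518  0.088 ]
scene necktop [329.6 215.1] [ 8  9 26] [0.4471 0.0475 0.088 ]
scene necktop [294. 218.] [10  9 30] [ 0.5352 -0.0021  0.088 ]
scene necktop [315.  227.6] [11  8 68] [0.5095 0.0608 0.088 ]
scene necktop [350.6 228. ] [10  7 61] [0.4312 0.1193 0.088 ]
scene necktop [319.3 240.9] [ 8  9 29] [0.5294 0.1054 0.088 ]
scene necktop [353.5 241.9] [ 9  9 30] [0.4575 0.1616 0.088 ]
[ 0.4345 -0.1049  0.088 ]
[ 0.5135 -0.0515  0.088 ]
[ 4.213e-01 -3.000e-04  8.800e-02]
[0.5093 0.06   0.088 ]
[0.4312 0.1185 0.088 ]
carrier [0.50792784 0.29761303 0.09      ] -8.355266834674614 -8.882346900616938 [np.float64(0.19621390136174552), np.float64(0.15179518146269924), np.float64(0.1971852351335151), np.float64(0.14999094537089364)]
scene corners [array([0.599, 0.225, 0.09 ]), array([0.412, 0.254, 0.09 ]), array([0.436, 0.389, 0.09 ])]
```

Both views match to about 4 mm: A(.511,-.0525), B(.507,.060), C(.429,.118), D(.434,-.105), E(.4195,-.001). The carrier is on the stand with all six wells free. Now I turn the jaws along the carrier's x and take cartridge C.

```bash
python3 -m pendant '[[[0,0,0,0.14,0,0,-0.4],[0,0,0,0.14,0,0,-0.4],[0,0,0,0.14,0,0,-0.4],[0,0,0,0.14,0,0,-0.4],[0,0,0,0.14,0,0,-0.4],[0,0,0,0.14,0,0,-0.4],[0,0,0,0.14,0,0,-0.4],[0,0,0,0.14,0,0,-0.4]]]'; python3 -m pendant '[[[0,0,0,0.14,0,0,-0.4],[0,0,0,0.14,0,0,-0.4],[0,0,0,0.14,0,0,-0.4],[0,0,0,0.03,0,0,-0.4],[0,0,0,0,0,0,-0.4],[0,0,0,0,0,0,-0.4],[0,0,0,0,0,0,-0.4],[0,0,0,0,0,0,-0.4]]]'; python3 go.py .429 .118 .13 -9.2
python3 - <<'E'
import numpy as np
a=np.radians(-9.2);R=np.array([[np.cos(a),-np.sin(a)],[np.sin(a),np.cos(a)]])
for x in(61,0,-61):
  for y in(36,-36): print(x,y,(np.array([.5125,.3055])+R@[x/1000,y/1000]).round(4))
E
```

```text
time_s: 24.2
tcp_pos: [0.3633, 0.329, 0.2391]
tcp_rot: [[-0.0, 0.96, 0.279], [-0.0, 0.279, -0.96], [-1.0, -0.001, 0.0]]
contact_force: [0.7, -0.3, 0.1]
opening: 0.0595
time_s: 25.0
tcp_pos: [0.363, 0.3291, 0.2393]
tcp_rot: [[-0.0, 0.987, -0.16], [-0.0, -0.16, -0.987], [-1.0, -0.0, 0.0]]
contact_force: [0.1, -0.5, 0.7]
opening: 0.0597
t 25.0 tcp [0.363  0.3291 0.2393] F [ 0.0654 -0.5304  0.6738] open 0.05965244689446639
rotvec [-0.0002  0.0001  0.0001] | shift mm now-frame [109.2953  98.9199 197.8485] | after-turn frame [109.2848  98.8704 197.879 ]
61 36 [0.5785 0.3313]
61 -36 [0.567  0.2602]
0 36 [0.5183 0.341 ]
0 -36 [0.5067 0.27  ]
-61 36 [0.458  0.3508]
-61 -36 [0.4465 0.2797]
```

```bash
python3 -m pendant '[[[0,19.8,39.6,0,0,0,-0.4],[0,19.8,39.6,0,0,0,-0.4],[0,19.8,39.6,0,0,0,-0.4],[0,19.8,39.6,0,0,0,-0.4],[0,19.8,39.6,0,0,0,-0.4],[30,0,0,0,0,0,-0.4],[40,0,0,0,0,0,-0.4],[39,0,0,0,0,0,-0.4]]]'; python3 -c "
from h import *
s=snap('scene','s9.png'); cv2.imwrite('pics/f.png',cv2.resize(s[120:320,240:440,::-1],None,fx=3,fy=3))"; python3 go.py .429 .118 .066 -9.2
```

```text
time_s: 25.8
tcp_pos: [0.4296, 0.1173, 0.1298]
tcp_rot: [[0.002, 0.987, -0.162], [0.0, -0.162, -0.987], [-1.0, 0.002, -0.001]]
contact_force: [0.7, -0.2, -0.7]
opening: 0.0601
t 25.85 tcp [0.4245 0.1169 0.122 ] F [-4.1673  0.1257 -4.4716] open 0.05971197468907284
rotvec [-0.0013  0.0028  0.0107] | shift mm now-frame [55.9687  4.882  -1.9511] | after-turn frame [56.0232  4.2833 -1.7855]
```

View pics/f.png

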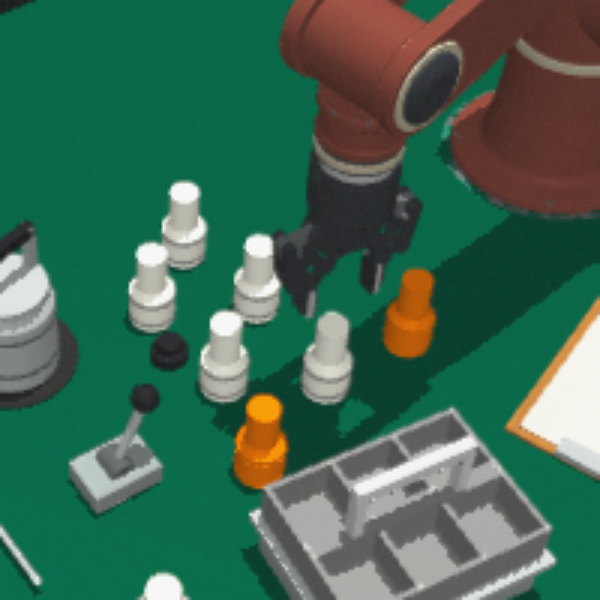

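The fingers straddle cartridge C (crop 327,345). Descend and grip.

```bash
python3 -m pendant '[[[0,0,0,0,0,0,-0.4],[10,0,0,0,0,0,-0.4],[15,0,0,0,0,0,-0.4],[15,0,0,0,0,0,-0.4],[12,0,0,0,0,0,-0.4],[8,0,0,0,0,0,-0.4],[4,0,0,0,0,0,-0.4],[0,0,0,0,0,0,-0.4]]]'; python3 -m pendant '[[[0,0,0,0,0,0,0],[0,0,0,0,0,0,1],[0,0,0,0,0,0,1],[0,0,0,0,0,0,1],[0,0,0,0,0,0,1],[0,0,0,0,0,0,1],[-10,0,0,0,0,0,1],[-20,0,0,0,0,0,1]]]';python3 -m pendant '[[[-30,0,0,0,0,0,1],[-40,0,0,0,0,0,1],[-40,0,0,0,0,0,1],[-35,0,0,0,0,0,1],[0,0,0,0,0,0,1],[0,0,0,0,0,0,1],[0,0,0,0,0,0,1],[0,0,0,0,0,0,1]]]'; python3 go.py .5785 .3313 .24 -9.2
```

```text
time_s: 26.65
tcp_pos: [0.429, 0.1179, 0.0663]
tcp_rot: [[-0.0, 0.987, -0.16], [-0.0, -0.16, -0.987], [-1.0, -0.0, 0.0]]
contact_force: [-0.6, -0.5, 0.4]
opening: 0.0603
time_s: 27.45
tcp_pos: [0.4266, 0.1176, 0.0945]
tcp_rot: [[-0.006, 0.987, -0.16], [-0.001, -0.16, -0.987], [-1.0, -0.006, 0.002]]
contact_force: [0.4, 0.1, -1.5]
opening: 0.0286
time_s: 28.25
tcp_pos: [0.4278, 0.1177, 0.239]
tcp_rot: [[-0.004, 0.987, -0.16], [-0.0, -0.16, -0.987], [-1.0, -0.004, 0.001]]
contact_force: [0.6, -0.4, -0.2]
opening: 0.0285
t 28.25 tcp [0.4278 0.1177 0.239 ] F [ 0.6332 -0.3908 -0.2037] open 0.028477255337720695
rotvec [-0.0004  0.0011  0.004 ] | shift mm now-frame [  -1.7421  114.5063 -234.9572] | after-turn frame [  -1.0249  114.6079 -234.9119]
```

```bash
python3 -m pendant '[[[0,9,-18,0,0,0,1],[0,18,-37,0,0,0,1],[0,18,-37,0,0,0,1],[0,18,-37,0,0,0,1],[0,18,-37,0,0,0,1],[0,18,-37,0,0,0,1],[0,10,-22,0,0,0,1],[0,5.6,-10,0,0,0,1]]]'; python3 -m pendant '[[[0,0,0,0,0,0,1],[0,0,0,0,0,0,1],[0,0,0,0,0,0,1],[0,0,0,0,0,0,1],[0,0,0,0,0,0,1],[0,0,0,0,0,0,1],[0,0,0,0,0,0,1],[0,0,0,0,0,0,1]]]'; python3 go.py .5785 .3313 .122 -9.2; python3 -c "
from h import *
s=snap('scene','s10.png');t=snap('top','t10.png'); cv2.imwrite('pics/f10.png',cv2.resize(s[170:370,290:450,::-1],None,fx=3,fy=3));cv2.imwrite('pics/g10.png',cv2.resize(t[170:270,150:280,::-1],None,fx=5,fy=5))"
```

```text
time_s: 29.05
tcp_pos: [0.5797, 0.3328, 0.2387]
tcp_rot: [[-0.004, 0.987, -0.159], [-0.001, -0.159, -0.987], [-1.0, -0.003, 0.002]]
contact_force: [0.1, -0.1, -0.6]
opening: 0.0289
time_s: 29.85
tcp_pos: [0.5797, 0.3314, 0.2414]
tcp_rot: [[0.0, 0.987, -0.16], [0.0, -0.16, -0.987], [-1.0, 0.0, -0.0]]
contact_force: [0.3, -0.1, -1.1]
opening: 0.0285
t 29.85 tcp [0.5797 0.3314 0.2414] F [ 0.3462 -0.1442 -1.0569] open 0.02848320337273359
rotvec [-0.0004 -0.     -0.0001] | shift mm now-frame [119.3794  -1.212    0.2781] | after-turn frame [119.3795  -1.2007   0.2753]
```

View pics/f10.png

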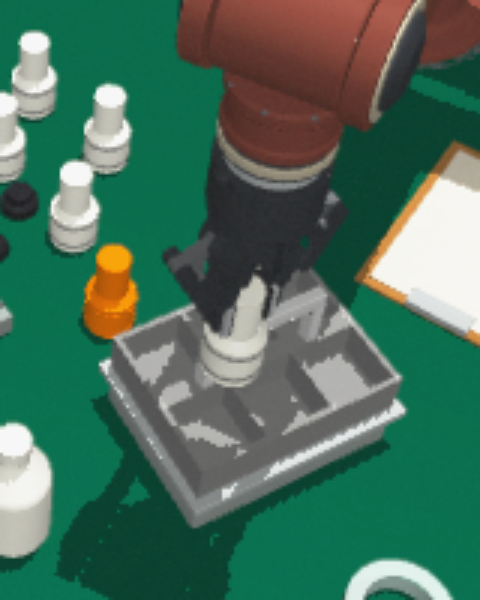

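View pics/g10.png

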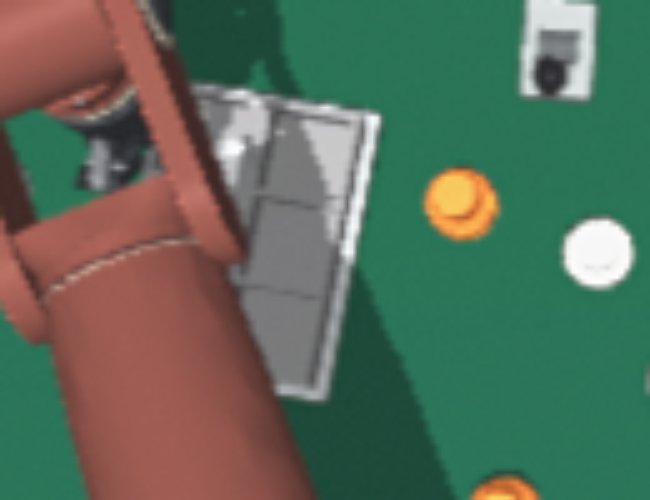

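```bash
python3 - <<'E'
from h import *
f=lambda p:((proj('scene',p)-[290,170]+.35)*3).round(1)
th=np.linspace(0,6.28,40)
c=np.array([.5797,.3314,.175]); q=np.array([f(c+[.023*np.cos(a),.023*np.sin(a),0]) for a in th])
print('base centre',f(c),'extents',q.min(0),q.max(0)); q=np.array([f(c+[.023*np.cos(a),.023*np.sin(a),.04]) for a in th]);print('body top ext',q.min(0),q.max(0))
a=np.radians(-9.2);R=np.array([[np.cos(a),-np.sin(a)],[np.sin(a),np.cos(a)]])
for cc in ([.511,.305],[.5155,.3065]):
  for x,y in((94,69),(94,-69),(-94,-69),(-94,69)): print(f([*(np.array(cc)+R@[x/1e3,y/1e3]),.09]),end=' ')
  print()
s=cv2.imread('pics/s10.png'); cv2.imwrite('pics/h10.png',cv2.resize(s[265:335,320:430],None,fx=7,fy=7,interpolation=cv2.INTER_CUBIC))
E
```

```text
base centre [229.7 359.3] extents [198.4 333.4] [261.2 386. ]
body top ext [204.  301.3] [268.7 354.4]
[205.9 469.7] [115.7 334.8] [304.5 254.4] [404.9 375.6] 
[202.8 474.3] [112.6 338.6] [302.  257.9] [402.4 379.7]
```

View pics/h10.png

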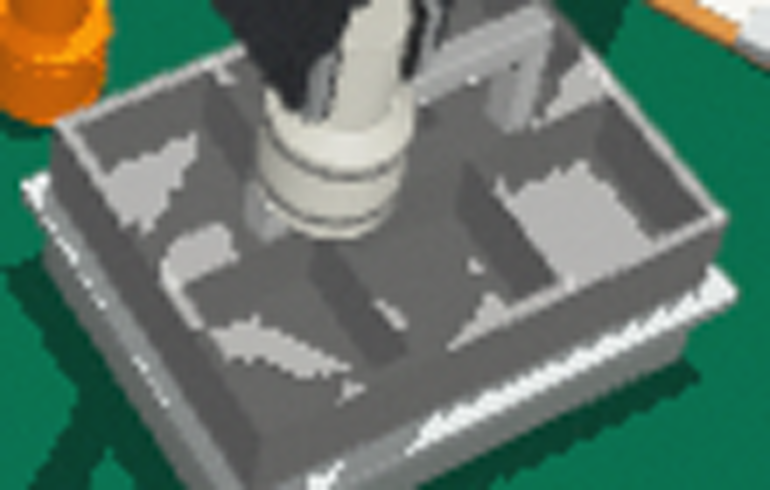

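The held cartridge matches the scene camera to 0.3 px. The scene view puts the carrier centre near (.5145,.306), so my position over the well is right. Lowering.

```bash
python3 -m pendant '[[[10,0.8,-0.6,0,0,0,1],[20,0,0,0,0,0,1],[20,0,0,0,0,0,1],[20,0,0,0,0,0,1],[15,0,0,0,0,0,1],[10,0,0,0,0,0,1],[10,0,0,0,0,0,1],[6,0,0,0,0,0,1]]]'; python3 -m pendant '[[[2,0,0,0,0,0,1],[2,0,0,0,0,0,1],[1,0,0,0,0,0,1],[1,0,0,0,0,0,1],[0.5,0,0,0,0,0,1],[0.5,0,0,0,0,0,1],[0,0,0,0,0,0,1],[0,0,0,0,0,0,1]]]'; python3 go.py .5805 .332 .122 -9.2
```

```text
time_s: 30.75
tcp_pos: [0.5806, 0.3319, 0.1296]
tcp_rot: [[-0.0, 0.987, -0.16], [-0.0, -0.16, -0.987], [-1.0, -0.0, 0.0]]
contact_force: [0.3, 0.2, -0.7]
opening: 0.0287
time_s: 31.55
tcp_pos: [0.5806, 0.3319, 0.1234]
tcp_rot: [[0.0, 0.987, -0.16], [0.0, -0.16, -0.987], [-1.0, 0.0, -0.0]]
contact_force: [-0.0, -0.4, -0.8]
opening: 0.0284
t 31.55 tcp [0.5806 0.3319 0.1234] F [-0.0356 -0.4317 -0.8015] open 0.028427556331072593
rotvec [-0.0004 -0.     -0.0001] | shift mm now-frame [ 1.3682 -0.1604 -0.0583] | after-turn frame [ 1.3682 -0.1603 -0.0584]
```

Inside the well with no wall contact and 1.3 mm to go. Set down, release to a limited opening, rise.

```bash
python3 -m pendant '[[[0.5,0,0,0,0,0,1],[0.5,0,0,0,0,0,1],[0,0,0,0,0,0,1],[0,0,0,0,0,0,0.1],[0,0,0,0,0,0,-0.1],[0,0,0,0,0,0,-0.1],[0,0,0,0,0,0,-0.1],[-5,0,0,0,0,0,-0.1]]]'; python3 -m pendant '[[[-15,0,0,0,0,0,-0.1],[-25,0,0,0,0,0,-0.1],[-30,0,0,0,0,0,-0.1],[-40,0,0,0,0,0,-0.1],[0,0,0,0,0,0,-0.4],[0,0,0,0,0,0,-0.4],[0,0,0,0,0,0,-0.4],[0,0,0,0,0,0,-0.4]]]'; python3 go.py .509 .0605 .24 -9.2; python3 -c "
from h import *
s=snap('scene','s11.png');t=snap('top','t11.png'); cv2.imwrite('pics/f11.png',cv2.resize(s[150:350,230:450,::-1],None,fx=3,fy=3))"; python3 cart.py t11.png s11.png | grep -v 9999
```

```text
time_s: 32.35
tcp_pos: [0.58, 0.3316, 0.1263]
tcp_rot: [[-0.002, 0.987, -0.16], [-0.001, -0.16, -0.987], [-1.0, -0.002, 0.001]]
contact_force: [-0.2, -0.0, -0.2]
opening: 0.0467
time_s: 33.15
tcp_pos: [0.5799, 0.3316, 0.2357]
tcp_rot: [[-0.003, 0.987, -0.16], [-0.001, -0.16, -0.987], [-1.0, -0.002, 0.001]]
contact_force: [0.3, -1.0, -0.5]
opening: 0.0599
t 33.15 tcp [0.5799 0.3316 0.2357] F [ 0.2945 -0.9579 -0.5141] open 0.0598861007978862
rotvec [-0.0004  0.0015  0.0023] | shift mm now-frame [ -3.8475 -26.5386 278.9842] | after-turn frame [ -4.3194 -26.6431 278.9673]
top [301.6 219.7] 6.8 148 [ 0.5084 -0.0537  0.044 ]
top [269.1 220.1] 6.9 146 [0.5052 0.0594 0.044 ]
top [316.4 241.8] 7.0 149 [ 0.4324 -0.1056  0.044 ]
top [286.4 245.7] 7.0 148 [ 0.4175 -0.002   0.044 ]
scene necktop [300.9 183.8] [ 9  7 50] [ 0.4355 -0.1043  0.088 ]
scene necktop [304.3 197.4] [ 9  8 25] [ 0.4623 -0.0513  0.088 ]
scene necktop [326.2 201.7] [10  7 55] [0.4214 0.0003 0.088 ]
scene necktop [290.2 204.4] [10  8 56] [ 0.5129 -0.0518  0.088 ]
scene necktop [329.6 215.1] [ 8  9 26] [0.4471 0.0475 0.088 ]
scene necktop [294. 218.] [10  9 30] [ 0.5352 -0.0021  0.088 ]
scene necktop [315.  227.6] [11  8 68] [0.5095 0.0608 0.088 ]
scene necktop [319.3 240.9] [ 8  9 29] [0.5294 0.1054 0.088 ]
```

View pics/f11.png

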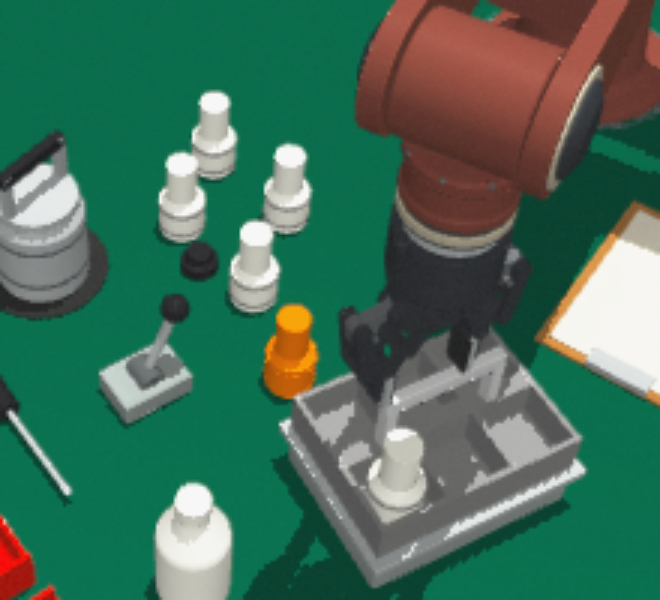

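The first cartridge stands upright in its well (crop 403,470) and the others haven't moved. Next is B.

```bash
python3 -m pendant '[[[-4,-2,20,0,0,0,-0.4],[0,-4,40,0,0,0,-0.4],[0,-4,43,0,0,0,-0.4],[0,-4,43,0,0,0,-0.4],[0,-4,43,0,0,0,-0.4],[0,-4,43,0,0,0,-0.4],[0,-3.6,30,0,0,0,-0.4],[0,-1,17,0,0,0,-0.4]]]'; python3 -m pendant '[[[30,0,0,0,0,0,-0.4],[40,0,0,0,0,0,-0.4],[30,0,0,0,0,0,-0.4],[0,0,0,0,0,0,-0.4],[0,0,0,0,0,0,-0.4],[0,0,0,0,0,0,-0.4],[0,0,0,0,0,0,-0.4],[0,0,0,0,0,0,-0.4]]]'; python3 go.py .509 .0605 .066 -9.2
```

```text
time_s: 34.05
tcp_pos: [0.5086, 0.0587, 0.2406]
tcp_rot: [[-0.001, 0.987, -0.162], [-0.0, -0.162, -0.987], [-1.0, -0.001, 0.001]]
contact_force: [-0.0, 0.2, 0.6]
opening: 0.0598
time_s: 34.85
tcp_pos: [0.5107, 0.0608, 0.1431]
tcp_rot: [[0.003, 0.987, -0.16], [-0.0, -0.16, -0.987], [-1.0, 0.003, -0.0]]
contact_force: [0.5, 0.3, -0.5]
opening: 0.0602
t 34.85 tcp [0.5107 0.0608 0.1431] F [ 0.5345  0.3005 -0.4797] open 0.06017684482282694
rotvec [-0.0003 -0.0004 -0.0031] | shift mm now-frame [77.14   -1.8839  0.6283] | after-turn frame [77.1457 -1.6478  0.596 ]
```

```bash
python3 -m pendant '[[[15,-1,0.5,0,0,0,-0.4],[20,0,0,0,0,0,-0.4],[18,0,0,0,0,0,-0.4],[12,0,0,0,0,0,-0.4],[8,0,0,0,0,0,-0.4],[4,0,0,0,0,0,-0.4],[0,0,0,0,0,0,-0.4],[0,0,0,0,0,0,-0.4]]]'; python3 -m pendant '[[[0,0,0,0,0,0,0],[0,0,0,0,0,0,1],[0,0,0,0,0,0,1],[0,0,0,0,0,0,1],[0,0,0,0,0,0,1],[0,0,0,0,0,0,1],[-10,0,0,0,0,0,1],[-20,0,0,0,0,0,1]]]';python3 -m pendant '[[[-30,0,0,0,0,0,1],[-40,0,0,0,0,0,1],[-40,0,0,0,0,0,1],[-35,0,0,0,0,0,1],[0,0,0,0,0,0,1],[0,0,0,0,0,0,1],[0,0,0,0,0,0,1],[0,0,0,0,0,0,1]]]'; python3 go.py .5203 .3415 .24 -9.2
```

```text
time_s: 35.65
tcp_pos: [0.5092, 0.0605, 0.065]
tcp_rot: [[0.001, 0.987, -0.16], [-0.0, -0.16, -0.987], [-1.0, 0.001, -0.0]]
contact_force: [0.3, 0.1, 0.1]
opening: 0.06
time_s: 36.45
tcp_pos: [0.5065, 0.0605, 0.0925]
tcp_rot: [[-0.005, 0.987, -0.16], [0.0, -0.16, -0.987], [-1.0, -0.005, 0.001]]
contact_force: [0.1, 0.5, -0.2]
opening: 0.0289
time_s: 37.25
tcp_pos: [0.5074, 0.0605, 0.2368]
tcp_rot: [[-0.004, 0.987, -0.16], [0.0, -0.16, -0.987], [-1.0, -0.004, 0.001]]
contact_force: [-0.1, -0.4, -1.0]
opening: 0.0286
t 37.25 tcp [0.5074 0.0605 0.2368] F [-0.0683 -0.4381 -0.9791] open 0.028584739642687113
rotvec [-0.0005  0.0006  0.0042] | shift mm now-frame [  -3.1815  -32.3329 -279.4648] | after-turn frame [  -3.1505  -32.192  -279.4814]
```

```bash
python3 -m pendant '[[[-3,-2,-15,0,0,0,1],[0,-4,-35,0,0,0,1],[0,-5,-43,0,0,0,1],[0,-5,-43,0,0,0,1],[0,-5,-43,0,0,0,1],[0,-5,-43,0,0,0,1],[0,-4,-35,0,0,0,1],[0,-2,-22.5,0,0,0,1]]]'; python3 -m pendant '[[[0,0,0,0,0,0,1],[0,0,0,0,0,0,1],[0,0,0,0,0,0,1],[0,0,0,0,0,0,1],[0,0,0,0,0,0,1],[0,0,0,0,0,0,1],[0,0,0,0,0,0,1],[0,0,0,0,0,0,1]]]'; python3 go.py .5203 .3415 .1225 -9.2;  python3 -c "
from h import *
s=snap('scene','s12.png');cv2.imwrite('pics/f12.png',cv2.resize(s[150:350,280:450,::-1],None,fx=3,fy=3))"
```

```text
time_s: 38.05
tcp_pos: [0.5206, 0.3449, 0.2412]
tcp_rot: [[-0.002, 0.987, -0.158], [0.0, -0.158, -0.987], [-1.0, -0.002, 0.0]]
contact_force: [0.5, -0.8, -0.4]
opening: 0.0286
time_s: 38.85
tcp_pos: [0.5219, 0.3413, 0.2424]
tcp_rot: [[0.0, 0.987, -0.161], [0.0, -0.161, -0.987], [-1.0, 0.0, -0.0]]
contact_force: [0.1, -0.8, -0.6]
opening: 0.0286
t 38.85 tcp [0.5219 0.3413 0.2424] F [ 0.1146 -0.7942 -0.575 ] open 0.028632423742792346
rotvec [-0.0008 -0.0001 -0.0001] | shift mm now-frame [119.9106  -1.5941   0.0502] | after-turn frame [119.9108  -1.5826   0.0354]
```

View pics/f12.png

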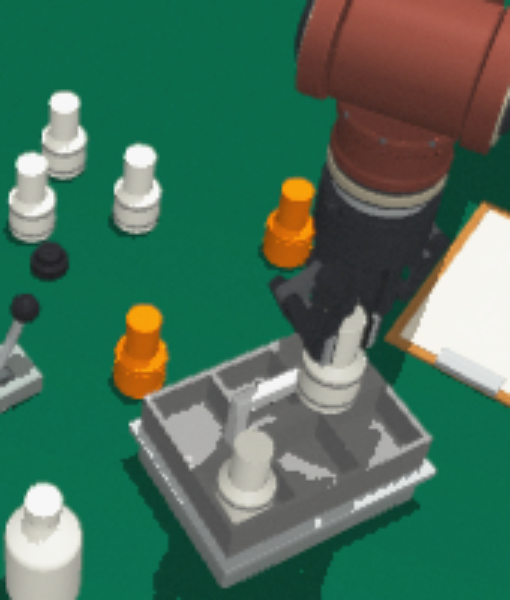

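```bash
python3 -m pendant '[[[10,-1.5,0,0,0,0,1],[20,0,0,0,0,0,1],[20,0,0,0,0,0,1],[20,0,0,0,0,0,1],[15,0,0,0,0,0,1],[10,0,0,0,0,0,1],[10,0,0,0,0,0,1],[7,0,0,0,0,0,1]]]'; python3 -m pendant '[[[2,0,0,0,0,0,1],[2,0,0,0,0,0,1],[1,0,0,0,0,0,1],[1,0,0,0,0,0,1],[1,0,0,0,0,0,1],[1,0,0,0,0,0,1],[0,0,0,0,0,0,1],[0,0,0,0,0,0,1]]]'; python3 go.py .5203 .3415 .122 -9.2
```

```text
time_s: 39.7
tcp_pos: [0.5204, 0.3418, 0.1298]
tcp_rot: [[0.0, 0.987, -0.16], [0.0, -0.16, -0.987], [-1.0, 0.0, -0.0]]
contact_force: [-0.2, -0.2, -0.4]
opening: 0.0291
time_s: 40.5
tcp_pos: [0.5203, 0.3417, 0.1223]
tcp_rot: [[-0.0, 0.987, -0.16], [-0.0, -0.16, -0.987], [-1.0, -0.0, 0.0]]
contact_force: [0.8, 0.4, -1.3]
opening: 0.0286
t 40.5 tcp [0.5203 0.3417 0.1223] F [ 0.8121  0.3785 -1.3032] open 0.028630364447695292
rotvec [-0.0004  0.      0.    ] | shift mm now-frame [0.3022 0.0114 0.1981] | after-turn frame [0.3022 0.0113 0.1981]
```

Release, rise, and go towards E (.4205, −.0005).

```bash
python3 -m pendant '[[[0.3,0,0,0,0,0,1],[0.3,0,0,0,0,0,1],[0,0,0,0,0,0,1],[0,0,0,0,0,0,0.1],[0,0,0,0,0,0,-0.1],[0,0,0,0,0,0,-0.1],[0,0,0,0,0,0,-0.1],[-5,0,0,0,0,0,-0.1]]]'; python3 -m pendant '[[[-15,0,0,0,0,0,-0.1],[-25,0,0,0,0,0,-0.1],[-30,0,0,0,0,0,-0.1],[-40,0,0,0,0,0,-0.1],[0,0,0,0,0,0,-0.4],[0,0,0,0,0,0,-0.4],[0,0,0,0,0,0,-0.4],[0,0,0,0,0,0,-0.4]]]'; python3 go.py .4205 -.0005 .24 -9.2; python3 -c "
from h import *
s=snap('scene','s13.png');t=snap('top','t13.png'); cv2.imwrite('pics/f13.png',cv2.resize(s[150:350,230:450,::-1],None,fx=3,fy=3))"; python3 cart.py t13.png s13.png | grep -v 9999
```

```text
time_s: 41.3
tcp_pos: [0.5198, 0.3415, 0.126]
tcp_rot: [[-0.001, 0.987, -0.16], [-0.001, -0.16, -0.987], [-1.0, -0.001, 0.001]]
contact_force: [-0.9, 0.8, -0.0]
opening: 0.047
time_s: 42.1
tcp_pos: [0.5196, 0.3413, 0.235]
tcp_rot: [[-0.003, 0.987, -0.16], [-0.001, -0.16, -0.987], [-1.0, -0.002, 0.002]]
contact_force: [0.4, -0.1, 0.2]
opening: 0.0594
t 42.1 tcp [0.5196 0.3413 0.235 ] F [ 0.3932 -0.1082  0.2213] open 0.05943312280756682
rotvec [-0.0004  0.0017  0.0024] | shift mm now-frame [ -4.2863 -42.9866 353.28  ] | after-turn frame [ -5.0027 -43.1328 353.2527]
top [301.6 219.7] 6.8 148 [ 0.5084 -0.0537  0.044 ]
top [316.4 241.8] 7.0 149 [ 0.4324 -0.1056  0.044 ]
top [286.4 245.7] 7.0 148 [ 0.4175 -0.002   0.044 ]
scene necktop [300.9 183.8] [ 9  7 50] [ 0.4355 -0.1043  0.088 ]
scene necktop [304.5 197.3] [ 8  8 24] [ 0.4615 -0.0513  0.088 ]
scene necktop [326.2 201.7] [10  7 55] [0.4214 0.0003 0.088 ]
scene necktop [290.2 204.4] [10  8 56] [ 0.5129 -0.0518  0.088 ]
scene necktop [329.6 215.1] [ 8  9 26] [0.4471 0.0475 0.088 ]
scene necktop [294. 218.] [10  9 30] [ 0.5352 -0.0021  0.088 ]
```

View pics/f13.png

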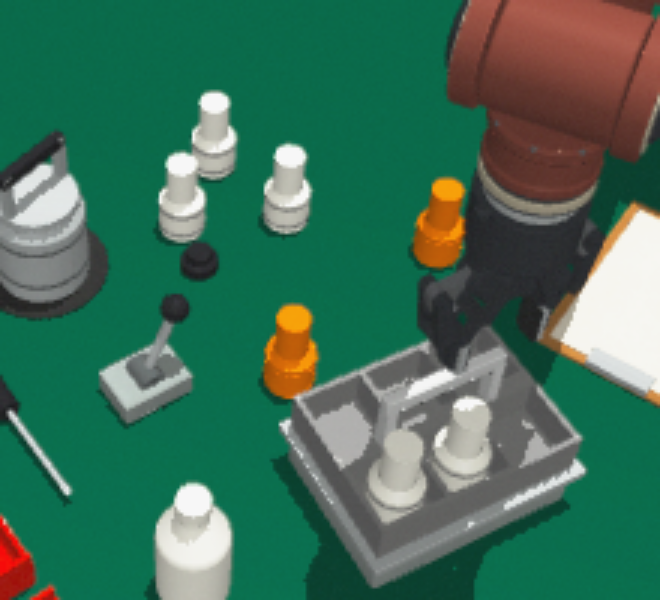

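Two are seated (crop 403,470 and 463,440). Now E.

```bash
python3 -m pendant '[[[-4,-2,20,0,0,0,-0.4],[0,-6,45,0,0,0,-0.4],[0,-6,48,0,0,0,-0.4],[0,-6,48,0,0,0,-0.4],[0,-6,48,0,0,0,-0.4],[0,-6,48,0,0,0,-0.4],[0,-5,48,0,0,0,-0.4],[0,-4,30,0,0,0,-0.4]]]'; python3 -m pendant '[[[20,-2,18,0,0,0,-0.4],[40,0,0,0,0,0,-0.4],[40,0,0,0,0,0,-0.4],[0,0,0,0,0,0,-0.4],[0,0,0,0,0,0,-0.4],[0,0,0,0,0,0,-0.4],[0,0,0,0,0,0,-0.4],[0,0,0,0,0,0,-0.4]]]'; python3 go.py .4205 -.0005 .066 -9.2
```

```text
time_s: 43.0
tcp_pos: [0.4249, 0.0154, 0.24]
tcp_rot: [[-0.001, 0.987, -0.162], [-0.001, -0.162, -0.987], [-1.0, -0.001, 0.001]]
contact_force: [1.4, -0.7, -0.6]
opening: 0.0601
time_s: 43.8
tcp_pos: [0.4225, 0.0001, 0.1427]
tcp_rot: [[0.003, 0.987, -0.16], [-0.001, -0.16, -0.987], [-1.0, 0.003, 0.0]]
contact_force: [0.7, 0.0, 0.5]
opening: 0.0597
t 43.8 tcp [0.4225 0.0001 0.1427] F [0.6677 0.0261 0.5339] open 0.05969683666369795
rotvec [-0.0001  0.0001 -0.0033] | shift mm now-frame [76.6475 -2.0995  0.9081] | after-turn frame [76.654  -1.8453  0.913 ]
```

```bash
python3 -m pendant '[[[15,-1,0.8,0,0,0,-0.4],[20,0,0,0,0,0,-0.4],[18,0,0,0,0,0,-0.4],[12,0,0,0,0,0,-0.4],[8,0,0,0,0,0,-0.4],[3.5,0,0,0,0,0,-0.4],[0,0,0,0,0,0,-0.4],[0,0,0,0,0,0,-0.4]]]'; python3 -m pendant '[[[0,0,0,0,0,0,0],[0,0,0,0,0,0,1],[0,0,0,0,0,0,1],[0,0,0,0,0,0,1],[0,0,0,0,0,0,1],[0,0,0,0,0,0,1],[-10,0,0,0,0,0,1],[-20,0,0,0,0,0,1]]]';python3 -m pendant '[[[-30,0,0,0,0,0,1],[-40,0,0,0,0,0,1],[-40,0,0,0,0,0,1],[-35,0,0,0,0,0,1],[0,0,0,0,0,0,1],[0,0,0,0,0,0,1],[0,0,0,0,0,0,1],[0,0,0,0,0,0,1]]]'; python3 go.py .460 .3513 .24 -9.2
```

```text
time_s: 44.6
tcp_pos: [0.4208, -0.0006, 0.065]
tcp_rot: [[0.001, 0.987, -0.16], [-0.0, -0.16, -0.987], [-1.0, 0.001, 0.0]]
contact_force: [0.2, 0.8, 0.5]
opening: 0.0597
time_s: 45.4
tcp_pos: [0.4182, -0.0001, 0.0926]
tcp_rot: [[-0.005, 0.987, -0.16], [0.001, -0.16, -0.987], [-1.0, -0.005, -0.0]]
contact_force: [0.7, -0.1, -0.9]
opening: 0.0288
time_s: 46.2
tcp_pos: [0.4191, -0.0003, 0.237]
tcp_rot: [[-0.004, 0.987, -0.16], [0.001, -0.16, -0.987], [-1.0, -0.004, -0.0]]
contact_force: [0.5, -0.2, -1.7]
opening: 0.0289
t 46.2 tcp [ 0.4191 -0.0003  0.237 ] F [ 0.519  -0.2097 -1.7012] open 0.028886750002689154
rotvec [-0.0005 -0.0001  0.0039] | shift mm now-frame [  -2.9414  -16.02   -353.5954] | after-turn frame [  -3.0225  -15.8431 -353.6027]
```

```bash
python3 -m pendant '[[[-2,-1,-20,0,0,0,1],[0,-2,-40,0,0,0,1],[0,-2.4,-46,0,0,0,1],[0,-2.4,-46,0,0,0,1],[0,-2.4,-46,0,0,0,1],[0,-2.4,-46,0,0,0,1],[0,-2.4,-46,0,0,0,1],[0,-1.4,-35,0,0,0,1]]]'; python3 -m pendant '[[[0,-0.6,-20,0,0,0,1],[0,0,-8.6,0,0,0,1],[0,0,0,0,0,0,1],[0,0,0,0,0,0,1],[0,0,0,0,0,0,1],[0,0,0,0,0,0,1],[0,0,0,0,0,0,1],[0,0,0,0,0,0,1]]]'; python3 go.py .460 .3513 .1225 -9.2;  python3 -c "
from h import *
s=snap('scene','s14.png');cv2.imwrite('pics/f14.png',cv2.resize(s[150:350,280:450,::-1],None,fx=3,fy=3))"
```

```text
time_s: 47.0
tcp_pos: [0.4551, 0.3252, 0.2392]
tcp_rot: [[-0.003, 0.987, -0.159], [-0.001, -0.159, -0.987], [-1.0, -0.003, 0.002]]
contact_force: [0.1, -0.6, -0.4]
opening: 0.0289
time_s: 47.8
tcp_pos: [0.4602, 0.3509, 0.2414]
tcp_rot: [[0.0, 0.987, -0.161], [0.0, -0.161, -0.987], [-1.0, 0.0, -0.0]]
contact_force: [-0.2, 0.1, -0.1]
opening: 0.0287
t 47.8 tcp [0.4602 0.3509 0.2414] F [-0.2122  0.0881 -0.115 ] open 0.02869628773157518
rotvec [-0.001  -0.0002 -0.0003] | shift mm now-frame [118.9157  -0.2946  -0.361 ] | after-turn frame [118.9158  -0.2573  -0.3802]
```

View pics/f14.png

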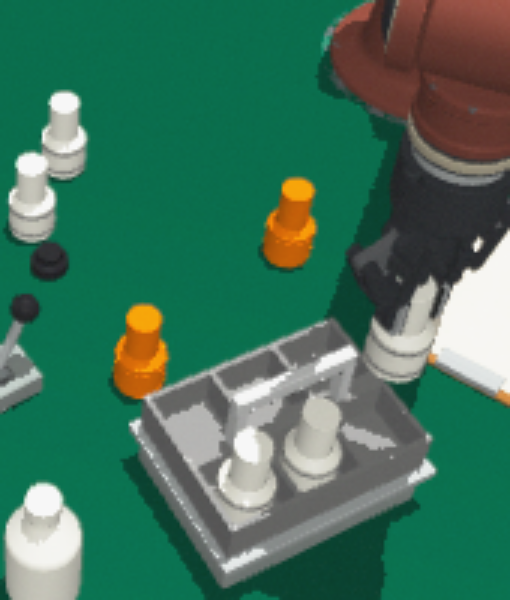

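```bash
python3 -m pendant '[[[10,0,0,0,0,0,1],[20,0,0,0,0,0,1],[20,0,0,0,0,0,1],[20,0,0,0,0,0,1],[15,0,0,0,0,0,1],[10,0,0,0,0,0,1],[10,0,0,0,0,0,1],[6,0,0,0,0,0,1]]]'; python3 -m pendant '[[[2,0,0,0,0,0,1],[2,0,0,0,0,0,1],[1,0,0,0,0,0,1],[1,0,0,0,0,0,1],[1,0,0,0,0,0,1],[1,0,0,0,0,0,1],[0,0,0,0,0,0,1],[0,0,0,0,0,0,1]]]'; python3 go.py .460 .3513 .122 -9.2
```

```text
time_s: 48.65
tcp_pos: [0.46, 0.3513, 0.1295]
tcp_rot: [[-0.0, 0.987, -0.16], [-0.0, -0.16, -0.987], [-1.0, -0.0, 0.0]]
contact_force: [-0.1, -1.0, -0.6]
opening: 0.0284
time_s: 49.45
tcp_pos: [0.4601, 0.3513, 0.1222]
tcp_rot: [[0.0, 0.987, -0.16], [-0.0, -0.16, -0.987], [-1.0, 0.0, 0.0]]
contact_force: [-0.1, 0.0, -1.3]
opening: 0.0286
t 49.45 tcp [0.4601 0.3513 0.1222] F [-0.082   0.0202 -1.3464] open 0.02858425127771717
rotvec [-0.0004  0.     -0.    ] | shift mm now-frame [ 0.1943 -0.0677 -0.0109] | after-turn frame [ 0.1943 -0.0677 -0.0109]
```

```bash
python3 -m pendant '[[[0.3,0,0,0,0,0,1],[0.3,0,0,0,0,0,1],[0,0,0,0,0,0,1],[0,0,0,0,0,0,0.1],[0,0,0,0,0,0,-0.1],[0,0,0,0,0,0,-0.1],[0,0,0,0,0,0,-0.1],[-5,0,0,0,0,0,-0.1]]]'; python3 -m pendant '[[[-15,0,0,0,0,0,-0.1],[-25,0,0,0,0,0,-0.1],[-30,0,0,0,0,0,-0.1],[-40,0,0,0,0,0,-0.1],[0,0,0,0,0,0,-0.4],[0,0,0,0,0,0,-0.4],[0,0,0,0,0,0,-0.4],[0,0,0,0,0,0,-0.4]]]'; python3 go.py .5115 -.052 .24 -9.2; python3 -c "
from h import *
s=snap('scene','s15.png');t=snap('top','t15.png'); cv2.imwrite('pics/f15.png',cv2.resize(s[150:350,230:450,::-1],None,fx=3,fy=3))"; python3 cart.py t15.png s15.png | grep -v 9999
```

```text
time_s: 50.25
tcp_pos: [0.4596, 0.351, 0.126]
tcp_rot: [[-0.001, 0.987, -0.16], [-0.001, -0.16, -0.987], [-1.0, -0.001, 0.001]]
contact_force: [0.3, -0.0, -0.8]
opening: 0.0469
time_s: 51.05
tcp_pos: [0.4593, 0.3508, 0.235]
tcp_rot: [[-0.002, 0.987, -0.16], [-0.001, -0.16, -0.987], [-1.0, -0.002, 0.002]]
contact_force: [-0.1, 0.3, 0.4]
opening: 0.0598
t 51.05 tcp [0.4593 0.3508 0.235 ] F [-0.1028  0.3132  0.4356] open 0.059762313332339737
rotvec [-0.0005  0.0018  0.0022] | shift mm now-frame [ -4.5841 116.0663 389.2783] | after-turn frame [ -5.0311 115.8912 389.3249]
top [301.6 219.7] 6.8 148 [ 0.5084 -0.0537  0.044 ]
top [316.4 241.8] 7.0 148 [ 0.4324 -0.1056  0.044 ]
scene necktop [300.9 183.8] [ 9  7 50] [ 0.4355 -0.1043  0.088 ]
scene necktop [304.2 197.5] [ 9  8 26] [ 0.4627 -0.0513  0.088 ]
scene necktop [290.2 204.4] [10  8 56] [ 0.5129 -0.0518  0.088 ]
scene necktop [294. 218.] [10  9 30] [ 0.5352 -0.0021  0.088 ]
```

View pics/f15.png

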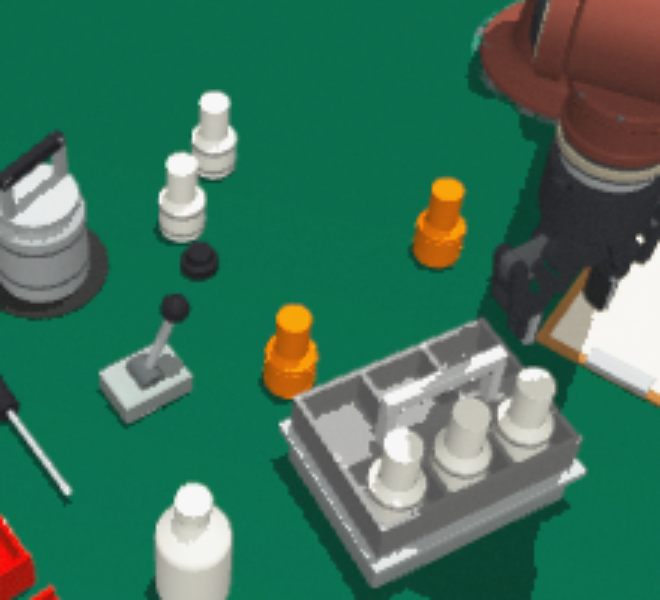

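Three in a row are seated (crop 403,470; 463,440; 527,410). Next is A, with the end cap beside it at (198,260).

```bash
python3 -m pendant '[[[-4,5,18,0,0,0,-0.4],[0,13,43,0,0,0,-0.4],[0,14,47,0,0,0,-0.4],[0,14,47,0,0,0,-0.4],[0,14,47,0,0,0,-0.4],[0,14,47,0,0,0,-0.4],[0,14,47,0,0,0,-0.4],[0,14,45,0,0,0,-0.4]]]'; python3 -m pendant '[[[0,9,32,0,0,0,-0.4],[30,4.5,16.3,0,0,0,-0.4],[40,0,0,0,0,0,-0.4],[30,0,0,0,0,0,-0.4],[0,0,0,0,0,0,-0.4],[0,0,0,0,0,0,-0.4],[0,0,0,0,0,0,-0.4],[0,0,0,0,0,0,-0.4]]]'; python3 go.py .5115 -.052 .066 -9.2
```

```text
time_s: 51.95
tcp_pos: [0.5056, -0.0036, 0.24]
tcp_rot: [[-0.001, 0.987, -0.16], [0.0, -0.16, -0.987], [-1.0, -0.001, -0.0]]
contact_force: [1.2, -0.1, -1.2]
opening: 0.0598
time_s: 52.75
tcp_pos: [0.5132, -0.0516, 0.1431]
tcp_rot: [[0.004, 0.987, -0.16], [-0.001, -0.16, -0.987], [-1.0, 0.004, 0.0]]
contact_force: [0.1, -0.6, 0.0]
opening: 0.0597
t 52.75 tcp [ 0.5132 -0.0516  0.1431] F [ 0.0748 -0.5876  0.0114] open 0.05966042503563365
rotvec [ 0.      0.0003 -0.0042] | shift mm now-frame [77.1133 -1.9068  0.5979] | after-turn frame [77.1204 -1.5857  0.6243]
```

```bash
python3 -m pendant '[[[15,-1,0.6,0,0,0,-0.4],[20,0,0,0,0,0,-0.4],[18,0,0,0,0,0,-0.4],[12,0,0,0,0,0,-0.4],[8,0,0,0,0,0,-0.4],[4,0,0,0,0,0,-0.4],[0,0,0,0,0,0,-0.4],[0,0,0,0,0,0,-0.4]]]'; python3 -m pendant '[[[0,0,0,0,0,0,0],[0,0,0,0,0,0,1],[0,0,0,0,0,0,1],[0,0,0,0,0,0,1],[0,0,0,0,0,0,1],[0,0,0,0,0,0,1],[-10,0,0,0,0,0,1],[-20,0,0,0,0,0,1]]]';python3 -m pendant '[[[-30,0,0,0,0,0,1],[-40,0,0,0,0,0,1],[-40,0,0,0,0,0,1],[-35,0,0,0,0,0,1],[0,0,0,0,0,0,1],[0,0,0,0,0,0,1],[0,0,0,0,0,0,1],[0,0,0,0,0,0,1]]]'; python3 go.py .569 .2608 .24 -9.2
```

```text
time_s: 53.55
tcp_pos: [0.5112, -0.0521, 0.0643]
tcp_rot: [[0.001, 0.987, -0.16], [-0.0, -0.16, -0.987], [-1.0, 0.001, 0.0]]
contact_force: [0.3, -0.0, -0.3]
opening: 0.0595
time_s: 54.35
tcp_pos: [0.5085, -0.0514, 0.0917]
tcp_rot: [[-0.005, 0.987, -0.16], [0.001, -0.16, -0.987], [-1.0, -0.005, -0.0]]
contact_force: [0.4, -0.1, -0.8]
opening: 0.0286
time_s: 55.15
tcp_pos: [0.5094, -0.0516, 0.2361]
tcp_rot: [[-0.004, 0.987, -0.16], [0.001, -0.16, -0.987], [-1.0, -0.004, -0.0]]
contact_force: [0.6, -1.2, -1.7]
opening: 0.029
t 55.15 tcp [ 0.5094 -0.0516  0.2361] F [ 0.6246 -1.2407 -1.6544] open 0.02903750363797776
rotvec [-0.0005 -0.0004  0.0042] | shift mm now-frame [  -3.8011    8.6931 -317.9514] | after-turn frame [  -3.8756    8.8555 -317.946 ]
```

```bash
python3 -m pendant '[[[-3,0.5,-20,0,0,0,1],[0,1,-40,0,0,0,1],[0,1,-43,0,0,0,1],[0,1,-43,0,0,0,1],[0,1,-43,0,0,0,1],[0,1,-43,0,0,0,1],[0,1,-40,0,0,0,1],[0,0.5,-28,0,0,0,1]]]'; python3 -m pendant '[[[0,0.5,-18,0,0,0,1],[0,0,0,0,0,0,1],[0,0,0,0,0,0,1],[0,0,0,0,0,0,1],[0,0,0,0,0,0,1],[0,0,0,0,0,0,1],[0,0,0,0,0,0,1],[0,0,0,0,0,0,1]]]'; python3 go.py .569 .2608 .1215 -9.2;  python3 -c "
from h import *
s=snap('scene','s16.png');cv2.imwrite('pics/f16.png',cv2.resize(s[150:350,280:450,::-1],None,fx=3,fy=3))"
```

```text
time_s: 55.95
tcp_pos: [0.5649, 0.2454, 0.2395]
tcp_rot: [[-0.003, 0.987, -0.159], [-0.0, -0.159, -0.987], [-1.0, -0.003, 0.001]]
contact_force: [-0.3, -0.1, -0.8]
opening: 0.0287
time_s: 56.75
tcp_pos: [0.569, 0.2604, 0.2417]
tcp_rot: [[0.0, 0.987, -0.161], [0.0, -0.161, -0.987], [-1.0, 0.0, -0.0]]
contact_force: [1.1, 0.4, -0.8]
opening: 0.0287
t 56.75 tcp [0.569  0.2604 0.2417] F [ 1.1075  0.3879 -0.8481] open 0.02865738139700938
rotvec [-0.0009 -0.0001 -0.0002] | shift mm now-frame [120.2467  -0.1133  -0.3419] | after-turn frame [120.2467  -0.0868  -0.349 ]
```

View pics/f16.png

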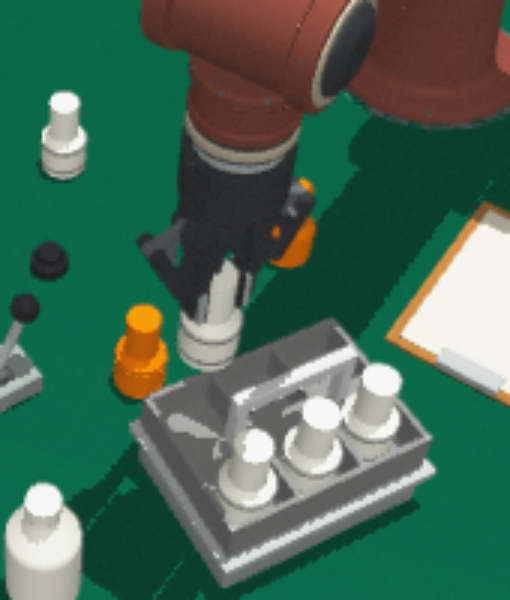

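```bash
python3 -m pendant '[[[10,0,-0.3,0,0,0,1],[20,0,0,0,0,0,1],[20,0,0,0,0,0,1],[20,0,0,0,0,0,1],[15,0,0,0,0,0,1],[10,0,0,0,0,0,1],[10,0,0,0,0,0,1],[7,0,0,0,0,0,1]]]'; python3 -m pendant '[[[2,0,0,0,0,0,1],[2,0,0,0,0,0,1],[1,0,0,0,0,0,1],[1,0,0,0,0,0,1],[1,0,0,0,0,0,1],[1,0,0,0,0,0,1],[0,0,0,0,0,0,1],[0,0,0,0,0,0,1]]]'; python3 go.py .569 .2608 .1215 -9.2
```

```text
time_s: 57.6
tcp_pos: [0.5691, 0.2611, 0.1291]
tcp_rot: [[0.0, 0.987, -0.16], [0.0, -0.16, -0.987], [-1.0, 0.0, -0.0]]
contact_force: [-0.2, -0.4, -0.6]
opening: 0.0287
time_s: 58.4
tcp_pos: [0.569, 0.2611, 0.1216]
tcp_rot: [[0.0, 0.987, -0.16], [0.0, -0.16, -0.987], [-1.0, 0.0, -0.0]]
contact_force: [-0.0, -0.3, 0.1]
opening: 0.0288
t 58.4 tcp [0.569  0.2611 0.1216] F [-0.0363 -0.2606  0.0754] open 0.028839886742369085
rotvec [-0.0004 -0.     -0.    ] | shift mm now-frame [0.1325 0.0058 0.2583] | after-turn frame [0.1325 0.0057 0.2583]
```

```bash
python3 -m pendant '[[[0.3,0,0,0,0,0,1],[0,0,0,0,0,0,1],[0,0,0,0,0,0,0.1],[0,0,0,0,0,0,-0.1],[0,0,0,0,0,0,-0.1],[0,0,0,0,0,0,-0.1],[0,0,0,0,0,0,-0.1],[-5,0,0,0,0,0,-0.1]]]'; python3 -m pendant '[[[-15,0,0,0,0,0,-0.1],[-25,0,0,0,0,0,-0.1],[-30,0,0,0,0,0,-0.1],[-40,0,0,0,0,0,-0.1],[0,0,0,0,0,0,-0.4],[0,0,0,0,0,0,-0.4],[0,0,0,0,0,0,-0.4],[0,0,0,0,0,0,-0.4]]]'; python3 go.py .434 -.105 .24 -9.2; python3 -c "
from h import *
s=snap('scene','s17.png');t=snap('top','t17.png'); cv2.imwrite('pics/f17.png',cv2.resize(s[150:350,230:450,::-1],None,fx=3,fy=3))"; python3 cart.py t17.png s17.png | grep -v 9999
```

```text
time_s: 59.2
tcp_pos: [0.5684, 0.2609, 0.1256]
tcp_rot: [[-0.002, 0.987, -0.16], [-0.001, -0.16, -0.987], [-1.0, -0.002, 0.001]]
contact_force: [0.1, 0.2, 0.2]
opening: 0.0473
time_s: 60.0
tcp_pos: [0.5682, 0.2608, 0.2346]
tcp_rot: [[-0.003, 0.987, -0.16], [-0.001, -0.16, -0.987], [-1.0, -0.003, 0.001]]
contact_force: [0.2, -0.1, -0.7]
opening: 0.0598
t 60.0 tcp [0.5682 0.2608 0.2346] F [ 0.2399 -0.0854 -0.6786] open 0.05984909384467951
rotvec [-0.0005  0.0014  0.0027] | shift mm now-frame [ -4.705  -73.8167 382.566 ] | after-turn frame [ -5.4378 -73.9917 382.5225]
top [316.3 241.7] 6.8 145 [ 0.4325 -0.1051  0.044 ]
scene necktop [300.9 183.8] [ 9  7 50] [ 0.4355 -0.1043  0.088 ]
scene necktop [304.6 197.2] [ 8  8 23] [ 0.4611 -0.0516  0.088 ]
```

View pics/f17.png

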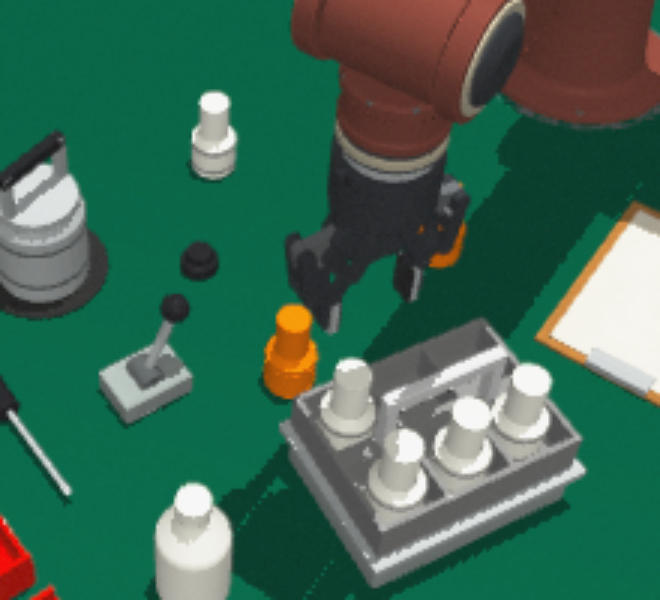

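Four are seated. The last one, D (.4345, −.1047), hasn't moved.

```bash
python3 -m pendant '[[[-4,-3,18,0,0,0,-0.4],[0,-9,42,0,0,0,-0.4],[0,-9,46,0,0,0,-0.4],[0,-9,46,0,0,0,-0.4],[0,-9,46,0,0,0,-0.4],[0,-9,46,0,0,0,-0.4],[0,-9,46,0,0,0,-0.4],[0,-9,44,0,0,0,-0.4]]]'; python3 -m pendant '[[[0,-6,32,0,0,0,-0.4],[30,-2.5,16.3,0,0,0,-0.4],[40,0,0,0,0,0,-0.4],[30,0,0,0,0,0,-0.4],[0,0,0,0,0,0,-0.4],[0,0,0,0,0,0,-0.4],[0,0,0,0,0,0,-0.4],[0,0,0,0,0,0,-0.4]]]'; python3 go.py .4345 -.1047 .066 -9.2
```

```text
time_s: 60.9
tcp_pos: [0.4491, -0.0595, 0.2396]
tcp_rot: [[-0.001, 0.987, -0.16], [0.0, -0.16, -0.987], [-1.0, -0.001, 0.0]]
contact_force: [1.0, -0.1, -0.5]
opening: 0.0598
time_s: 61.7
tcp_pos: [0.4356, -0.1048, 0.1426]
tcp_rot: [[0.004, 0.987, -0.16], [-0.002, -0.16, -0.987], [-1.0, 0.004, 0.001]]
contact_force: [0.9, 0.5, 0.3]
opening: 0.0596
t 61.7 tcp [ 0.4356 -0.1048  0.1426] F [0.8782 0.4889 0.275 ] open 0.05960029024577591
rotvec [ 0.      0.001  -0.0038] | shift mm now-frame [76.6141 -1.3687  0.0447] | after-turn frame [76.6186 -1.0804  0.1202]
```

```bash
python3 -m pendant '[[[15,0,0,0,0,0,-0.4],[20,0,0,0,0,0,-0.4],[18,0,0,0,0,0,-0.4],[12,0,0,0,0,0,-0.4],[8,0,0,0,0,0,-0.4],[3.5,0,0,0,0,0,-0.4],[0,0,0,0,0,0,-0.4],[0,0,0,0,0,0,-0.4]]]'; python3 -m pendant '[[[0,0,0,0,0,0,0],[0,0,0,0,0,0,1],[0,0,0,0,0,0,1],[0,0,0,0,0,0,1],[0,0,0,0,0,0,1],[0,0,0,0,0,0,1],[-10,0,0,0,0,0,1],[-20,0,0,0,0,0,1]]]';python3 -m pendant '[[[-30,0,0,0,0,0,1],[-40,0,0,0,0,0,1],[-40,0,0,0,0,0,1],[-35,0,0,0,0,0,1],[0,0,0,0,0,0,1],[0,0,0,0,0,0,1],[0,0,0,0,0,0,1],[0,0,0,0,0,0,1]]]'; python3 go.py .4485 .2802 .24 -9.2
```

```text
time_s: 62.5
tcp_pos: [0.4348, -0.1046, 0.0646]
tcp_rot: [[0.001, 0.987, -0.16], [-0.001, -0.16, -0.987], [-1.0, 0.001, 0.0]]
contact_force: [0.0, 0.0, -0.1]
opening: 0.0599
time_s: 63.3
tcp_pos: [0.432, -0.1034, 0.0919]
tcp_rot: [[-0.006, 0.987, -0.16], [0.002, -0.16, -0.987], [-1.0, -0.006, -0.001]]
contact_force: [-0.0, 0.3, 0.2]
opening: 0.0289
time_s: 64.1
tcp_pos: [0.4331, -0.1039, 0.2365]
tcp_rot: [[-0.004, 0.987, -0.16], [0.002, -0.16, -0.987], [-1.0, -0.004, -0.001]]
contact_force: [0.1, 0.1, -1.2]
opening: 0.0287
t 64.1 tcp [ 0.4331 -0.1039  0.2365] F [ 0.0843  0.1066 -1.2332] open 0.028686168063941968
rotvec [-0.0005 -0.001   0.0041] | shift mm now-frame [  -2.9785  -46.4037 -381.6119] | after-turn frame [  -3.5395  -46.2177 -381.6297]
```

```bash
python3 -m pendant '[[[-3,-3,-20,0,0,0,1],[0,-5,-40,0,0,0,1],[0,-5.6,-45,0,0,0,1],[0,-5.6,-45,0,0,0,1],[0,-5.6,-45,0,0,0,1],[0,-5.6,-45,0,0,0,1],[0,-5.6,-45,0,0,0,1],[0,-5.6,-45,0,0,0,1]]]'; python3 -m pendant '[[[0,-4,-32,0,0,0,1],[0,-1.8,-20,0,0,0,1],[0,0,0,0,0,0,1],[0,0,0,0,0,0,1],[0,0,0,0,0,0,1],[0,0,0,0,0,0,1],[0,0,0,0,0,0,1],[0,0,0,0,0,0,1]]]'; python3 go.py .4485 .2802 .1215 -9.2;  python3 -c "
from h import *
s=snap('scene','s18.png');cv2.imwrite('pics/f18.png',cv2.resize(s[150:350,280:450,::-1],None,fx=3,fy=3))"
```

```text
time_s: 64.9
tcp_pos: [0.445, 0.2298, 0.2401]
tcp_rot: [[-0.002, 0.987, -0.16], [-0.001, -0.16, -0.987], [-1.0, -0.002, 0.001]]
contact_force: [0.7, 0.4, -0.9]
opening: 0.0287
time_s: 65.7
tcp_pos: [0.4488, 0.2797, 0.2419]
tcp_rot: [[0.0, 0.987, -0.161], [0.0, -0.161, -0.987], [-1.0, 0.0, -0.0]]
contact_force: [0.2, 0.7, -0.0]
opening: 0.0288
t 65.7 tcp [0.4488 0.2797 0.2419] F [ 0.1975  0.6763 -0.0166] open 0.028813106176568203
rotvec [-0.0014 -0.0001 -0.0003] | shift mm now-frame [120.4218  -0.4104  -0.3997] | after-turn frame [120.4218  -0.3775  -0.4122]
```

View pics/f18.png

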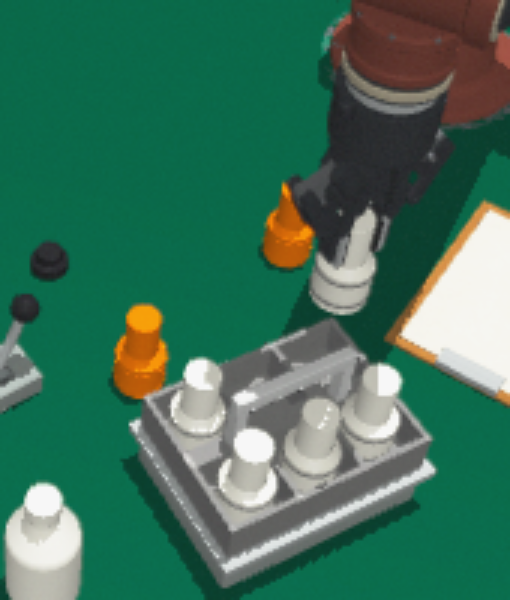

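```bash
python3 -m pendant '[[[10,-0.4,-0.4,0,0,0,1],[20,0,0,0,0,0,1],[20,0,0,0,0,0,1],[20,0,0,0,0,0,1],[15,0,0,0,0,0,1],[10,0,0,0,0,0,1],[10,0,0,0,0,0,1],[7,0,0,0,0,0,1]]]'; python3 -m pendant '[[[2,0,0,0,0,0,1],[2,0,0,0,0,0,1],[1,0,0,0,0,0,1],[1,0,0,0,0,0,1],[1,0,0,0,0,0,1],[1,0,0,0,0,0,1],[0,0,0,0,0,0,1],[0,0,0,0,0,0,1]]]'; python3 go.py .4485 .2802 .1215 -9.2
```

```text
time_s: 66.55
tcp_pos: [0.4484, 0.2808, 0.1293]
tcp_rot: [[0.0, 0.987, -0.16], [0.0, -0.16, -0.987], [-1.0, 0.0, -0.0]]
contact_force: [-0.0, -0.2, -1.1]
opening: 0.0287
time_s: 67.35
tcp_pos: [0.4484, 0.2808, 0.1218]
tcp_rot: [[0.0, 0.987, -0.16], [-0.0, -0.16, -0.987], [-1.0, 0.0, -0.0]]
contact_force: [0.0, -0.7, -0.9]
opening: 0.0289
t 67.35 tcp [0.4484 0.2808 0.1218] F [ 0.0032 -0.7113 -0.9184] open 0.02888443168368099
rotvec [-0.0004 -0.     -0.0001] | shift mm now-frame [0.3253 0.2384 0.5346] | after-turn frame [0.3253 0.2382 0.5347]
```

```bash
python3 -m pendant '[[[0.8,0,0,0,0,0,1],[0,0,0,0,0,0,1],[0,0,0,0,0,0,0.1],[0,0,0,0,0,0,-0.1],[0,0,0,0,0,0,-0.1],[0,0,0,0,0,0,-0.1],[0,0,0,0,0,0,-0.1],[-5,0,0,0,0,0,-0.1]]]'; python3 -m pendant '[[[-15,0,0,0,0,0,-0.1],[-25,0,0,0,0,0,-0.1],[-30,0,0,0,0,0,-0.1],[-40,0,0,0,0,0,-0.1],[0,0,40,0,0,0,0],[0,0,45,0,0,0,0.5],[0,0,45,0,0,0,1],[0,0,30,0,0,0,1]]]'; python3 - <<'E'
from h import *
np.set_printoptions(precision=3,suppress=True)
s=snap('scene','s19.png');t=snap('top','t19.png'); cv2.imwrite('pics/f19.png',cv2.resize(s[150:350,210:430,::-1],None,fx=3,fy=3)); cv2.imwrite('pics/g19.png',cv2.resize(t[150:260,160:340,::-1],None,fx=4.4,fy=4.4,interpolation=cv2.INTER_CUBIC))
for n in('lever_tip','lever_base','canister_handle'):
  for c in('scene','top'): print(n,c,[(np.round(d['centre'],1),round(d['confidence'],2)) for d in arm.mark_of(n,c)])
E
```

```text
time_s: 68.15
tcp_pos: [0.4478, 0.2805, 0.1254]
tcp_rot: [[-0.002, 0.987, -0.16], [-0.001, -0.16, -0.987], [-1.0, -0.001, 0.001]]
contact_force: [0.1, 0.0, -0.3]
opening: 0.0469
time_s: 68.95
tcp_pos: [0.4224, 0.121, 0.2377]
tcp_rot: [[0.002, 0.987, -0.161], [-0.0, -0.161, -0.987], [-1.0, 0.002, -0.0]]
contact_force: [0.9, -0.1, -0.4]
opening: 0.0007
lever_tip scene [(array([244.2, 240.9]), 0.63), (array([221. , 148.4]), 0.55), (array([285.6, 250.1]), 0.43)]
lever_tip top [(array([256.4, 185.6]), 0.38)]
lever_base scene [(array([275.1, 277.3]), 0.69)]
lever_base top [(array([259.7, 182.1]), 0.76), (array([213. , 201.5]), 0.72), (array([273.7, 148.5]), 0.26)]
canister_handle scene [(array([236.6, 202.3]), 0.87), (array([292.3, 238.4]), 0.3)]
canister_handle top [(array([314.2, 170.6]), 0.96)]
```

View pics/f19.png

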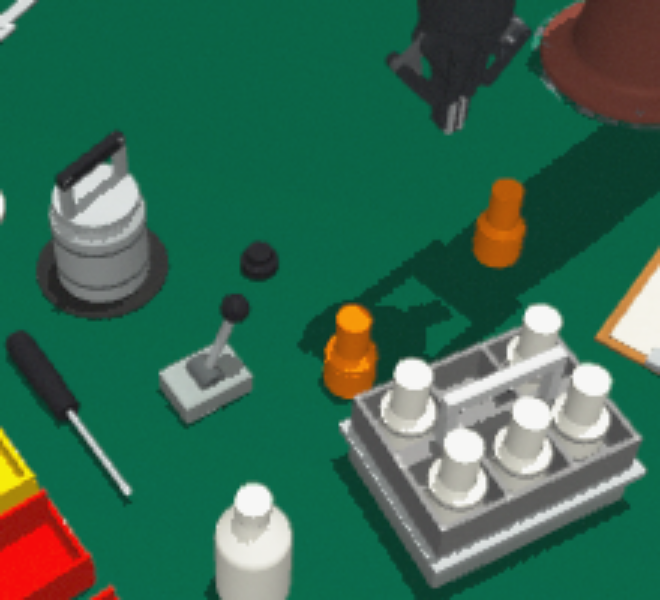

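View pics/g19.png

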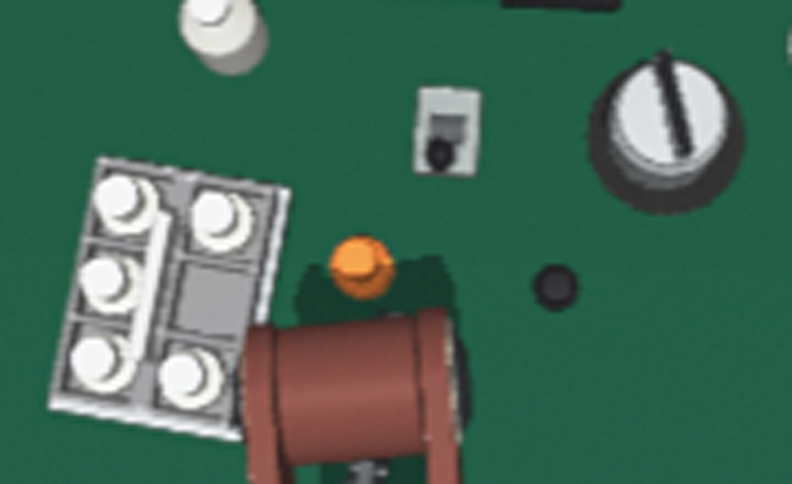

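```bash
python3 - <<'E'
from h import *
np.set_printoptions(precision=3,suppress=True)
print('ball',tri((210+235/3-.35,150+308/3-.35),(160+440/4.4-.4,150+153/4.4-.4)))
print('can handle',tri((236.6,202.3),(314.2,170.6)))
G=lambda u,v:(160+u/4.4-.4,150+v/4.4-.4); F=lambda u,v:(210+u/3-.35,150+v/3-.35)
C=[at('top',G(*p),.025) for p in[(420,87),(481,90),(477,176),(413,172)]]
d=C[0]+C[1]-C[2]-C[3]; print('base',np.mean(C,0),np.degrees(np.arctan2(d[1],d[0])))
S=[at('scene',F(*p),.025) for p in[(160,378),(223,343),(252,378),(188,415)]];print('base scene',np.mean(S,0))
# canister bar top ends
print('can bar', (at('scene',F(120,137),.160)+at('scene',F(62,180),.160))/2,(at('top',G(662,55),.160)+at('top',G(685,153),.160))/2)
c=.004;print('pad scene', np.mean([at('scene',F(*p),c) for p in[(37,268),(168,262)]],0))
E
```

```text
ball (array([0.623, 0.092, 0.094]), np.float64(0.0002341261626239337))
can handle (array([ 0.662, -0.089,  0.153]), np.float64(0.0021044970004548092))
base [0.652 0.09  0.025] -2.5776687752531515
base scene [0.658 0.097 0.025]
can bar [ 0.658 -0.078  0.16 ] [ 0.651 -0.083  0.16 ]
pad scene [ 0.656 -0.086  0.004]
```

All five stand in their own wells and the canister is on the pad: handle at about (.655,-.083), pad at (.655,-.086). The lever ball triangulates to (.623,.092,.094), as expected for the off position. I move in behind it with closed fingers.

```bash
python3 go.py .572 .093 .14 -3
```

```text
t 69.35 tcp [0.4228 0.1237 0.2363] F [0.106  0.3113 0.0827] open 0.00029686771629629124
rotvec [-0.107  -0.0003 -0.0001] | shift mm now-frame [ 96.3185 152.196    6.6896] | after-turn frame [ 96.312  150.6185  22.884 ]
```

```bash
python3 -m pendant '[[[0,0,0,-0.107,0,0,1],[0,25,5,0,0,0,1],[0,40,6,0,0,0,1],[0,40,6,0,0,0,1],[10,30,4,0,0,0,1],[30,15,2,0,0,0,1],[35,0,0,0,0,0,1],[20,0,0,0,0,0,1]]]'; python3 -m pendant '[[[20,0,0,0,0,0,1],[20,0,0,0,0,0,1],[10,0,0,0,0,0,1],[5,0,0,0,0,0,1],[0,0,0,0,0,0,1],[0,0,0,0,0,0,1],[0,0,0,0,0,0,1],[0,0,0,0,0,0,1]]]'; python3 go.py .665 .093 .085 -3;  python3 -c "
from h import *
s=snap('scene','s20.png');cv2.imwrite('pics/f20.png',cv2.resize(s[180:340,220:400,::-1],None,fx=3.6,fy=3.6))"
```

```text
time_s: 70.15
tcp_pos: [0.5703, 0.0926, 0.1373]
tcp_rot: [[-0.005, 0.999, -0.053], [-0.0, -0.053, -0.999], [-1.0, -0.005, 0.0]]
contact_force: [-0.7, 0.1, -0.3]
opening: -0.0001
time_s: 70.95
tcp_pos: [0.5719, 0.0918, 0.0871]
tcp_rot: [[0.002, 0.999, -0.054], [0.0, -0.054, -0.999], [-1.0, 0.002, -0.0]]
contact_force: [0.7, 0.4, -0.1]
opening: -0.0
t 70.95 tcp [0.5719 0.0918 0.0871] F [ 0.6922  0.4141 -0.1028] open -4.479709467169541e-05
rotvec [-0.0016 -0.0001 -0.0018] | shift mm now-frame [ 2.2621 92.9391 -6.2279] | after-turn frame [ 2.0924 92.953  -6.0785]
```

View pics/f20.png

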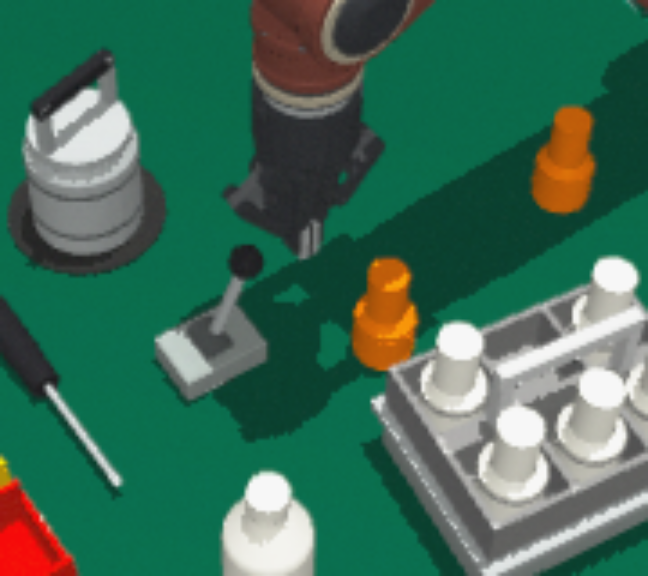

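The fingertips sit behind the ball (ball 245,262; tips 308,245). Pushing away from the robot.

```bash
python3 -m pendant '[[[1,6,0,0,0,0,1],[0,10,-1,0,0,0,1],[0,10,-1,0,0,0,1],[0,10,-1,0,0,0,1],[0,10,-1,0,0,0,1],[0,10,-1,0,0,0,1],[0,8,0,0,0,0,1],[0,6,0,0,0,0,1]]]'; python3 go.py .665 .093 .085 -3;  python3 -c "
from h import *
s=snap('scene','s21.png');cv2.imwrite('pics/f21.png',cv2.resize(s[180:340,220:400,::-1],None,fx=3.6,fy=3.6))"
```

```text
time_s: 71.8
tcp_pos: [0.6424, 0.093, 0.085]
tcp_rot: [[0.0, 0.999, -0.054], [0.0, -0.054, -0.999], [-1.0, 0.0, -0.0]]
contact_force: [-0.3, 0.6, 0.9]
opening: 0.0
t 71.8 tcp [0.6424 0.093  0.085 ] F [-0.3428  0.5996  0.9354] open 1.2049398461131531e-05
rotvec [-0.0017 -0.0002 -0.0003] | shift mm now-frame [ 0.0139 22.6177 -1.1964] | after-turn frame [ 0.0058 22.6197 -1.1588]
```

View pics/f21.png

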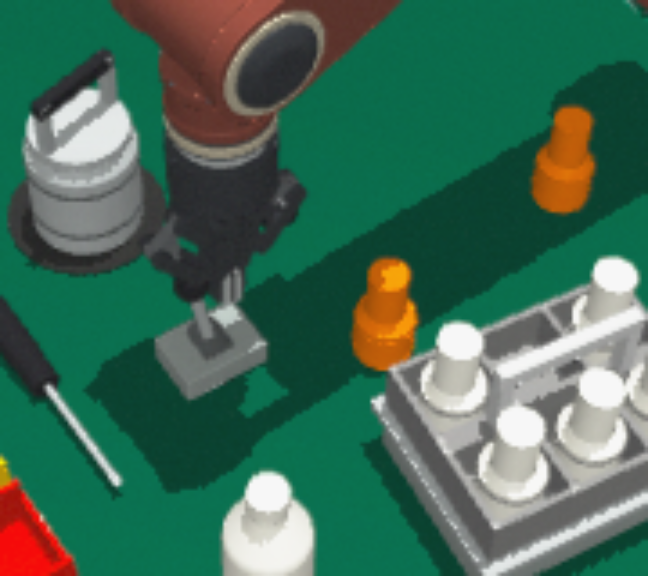

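The lever is past mid swing (ball near 190,285). Pushing on in small steps until the force rises.

```bash
python3 -m pendant '[[[0,4,0,0,0,0,1],[0,4,0,0,0,0,1],[0,4,0,0,0,0,1],[0,3,0,0,0,0,1],[0,2,0,0,0,0,1],[0,2,0,0,0,0,1],[0,0,0,0,0,0,1],[0,0,0,0,0,0,1]]]'; python3 -m pendant '[[[0,1,0,0,0,0,1],[0,1,0,0,0,0,1],[0,1,0,0,0,0,1],[0,1,0,0,0,0,1],[0,0,0,0,0,0,1],[0,0,0,0,0,0,1],[0,0,0,0,0,0,1],[0,0,0,0,0,0,1]]]'
```

```text
time_s: 72.65
tcp_pos: [0.6606, 0.092, 0.0852]
tcp_rot: [[0.001, 0.999, -0.054], [-0.0, -0.054, -0.999], [-1.0, 0.001, -0.0]]
contact_force: [0.3, 0.1, -0.1]
opening: -0.0
time_s: 73.45
tcp_pos: [0.6644, 0.0917, 0.0851]
tcp_rot: [[0.0, 0.999, -0.054], [-0.0, -0.054, -0.999], [-1.0, 0.0, 0.0]]
contact_force: [-0.3, -0.2, -0.2]
opening: -0.0003
```

```bash
python3 -m pendant '[[[0,1,0,0,0,0,1],[0,1,0,0,0,0,1],[0,1,0,0,0,0,1],[0,1,0,0,0,0,1],[0,1,0,0,0,0,1],[0,1,0,0,0,0,1],[0,0,0,0,0,0,1],[0,0,0,0,0,0,1]]]'; python3 -c "
from h import *
s=snap('scene','s22.png');cv2.imwrite('pics/f22.png',cv2.resize(s[180:340,220:400,::-1],None,fx=3.6,fy=3.6))"
```

```text
time_s: 74.25
tcp_pos: [0.6675, 0.0916, 0.0847]
tcp_rot: [[-0.008, 0.999, -0.054], [-0.0, -0.054, -0.999], [-1.0, -0.008, 0.001]]
contact_force: [-12.4, 0.7, 7.0]
opening: 0.0002
```

View pics/f22.png

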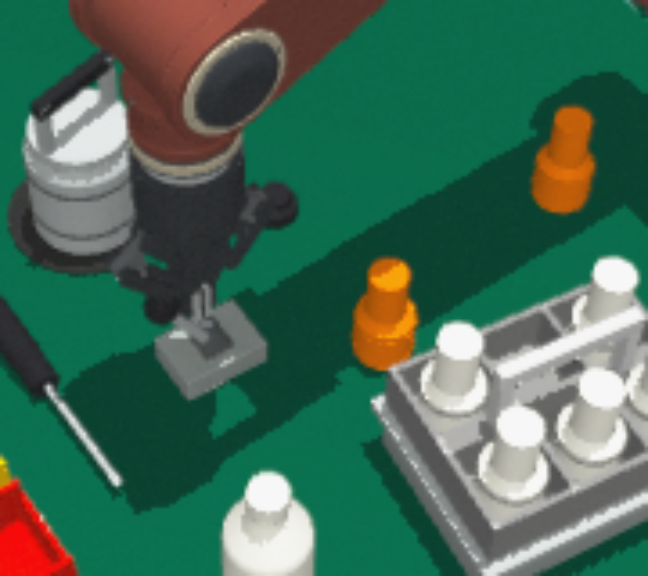

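The lever is against its stop: 12 N reaction, ball at (160,305). Now back off and up, and check everything.

```bash
python3 -m pendant '[[[0,-10,0,0,0,0,1],[0,-20,0,0,0,0,1],[0,-30,0,0,0,0,1],[-20,-30,0,0,0,0,1],[-40,-30,0,0,0,0,1],[-40,-30,0,0,0,0,1],[-40,-30,0,0,0,0,1],[-40,-20,0,0,0,0,1]]]'; python3 -m pendant '[[[0,-20,0,0,0,0,1],[0,0,0,0,0,0,1],[0,0,0,0,0,0,1],[0,0,0,0,0,0,1],[0,0,0,0,0,0,1],[0,0,0,0,0,0,1],[0,0,0,0,0,0,1],[0,0,0,0,0,0,1]]]';python3 - <<'E'
from h import *
np.set_printoptions(precision=3,suppress=True)
s=snap('scene','s23.png');t=snap('top','t23.png'); cv2.imwrite('pics/f23.png',cv2.resize(s[150:350,210:430,::-1],None,fx=3,fy=3)); cv2.imwrite('pics/g23.png',cv2.resize(t[150:260,160:340,::-1],None,fx=4.4,fy=4.4,interpolation=cv2.INTER_CUBIC))
o=arm.get_obs();print(o['tcp_pos'],o['contact_force'])
E
```

```text
time_s: 75.1
tcp_pos: [0.4692, 0.1023, 0.2669]
tcp_rot: [[0.002, 0.999, -0.054], [0.0, -0.054, -0.999], [-1.0, 0.002, -0.0]]
contact_force: [1.4, 0.8, -0.1]
opening: 0.0002
time_s: 75.9
tcp_pos: [0.4508, 0.1032, 0.2647]
tcp_rot: [[-0.001, 0.999, -0.054], [-0.0, -0.054, -0.999], [-1.0, -0.001, 0.0]]
contact_force: [-0.3, 0.2, -0.1]
opening: 0.0
[0.451 0.103 0.265] [-0.739 -0.168 -0.123]
```

View pics/f23.png

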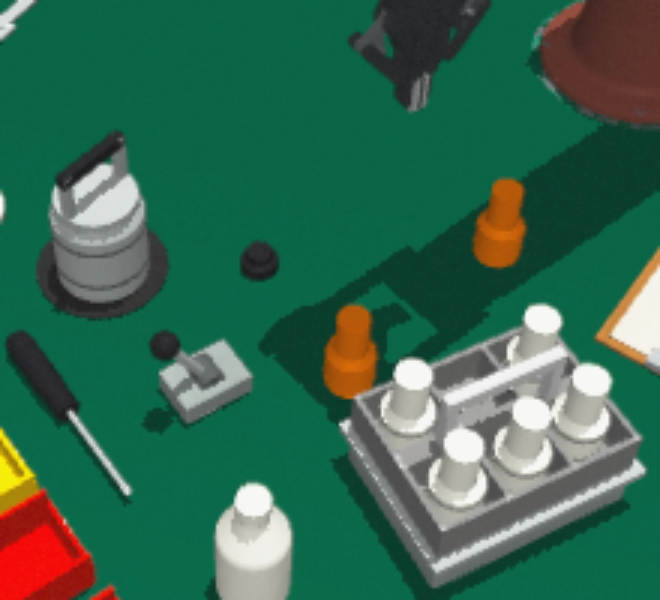

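View pics/g23.png

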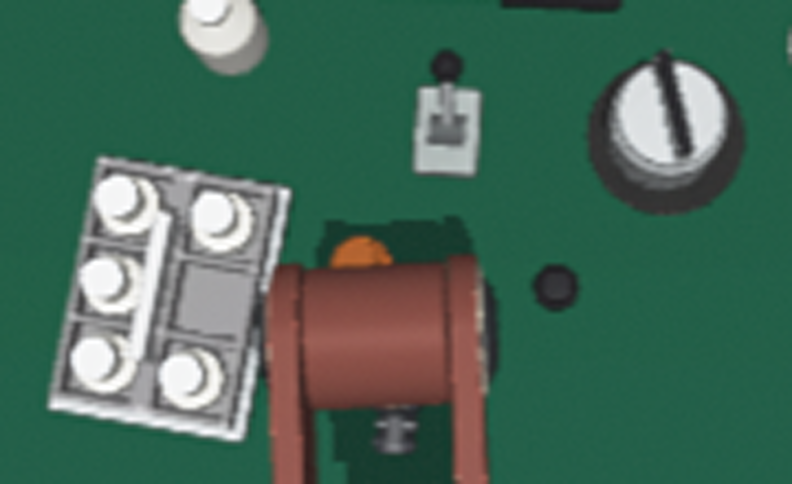

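```bash
python3 - <<'E'
from h import *
p,e=tri((210+165/3-.35,150+345/3-.35),(160+446/4.4-.4,150+66/4.4-.4)); print(p,e,'lever rad',.5+np.arctan2(p[0]-.655,p[2]-.022))
E
```

```text
[0.69223017 0.08885467 0.09121256] 0.0013814651861006279 lever rad 0.9935141465135615
```

View pics/s23.png

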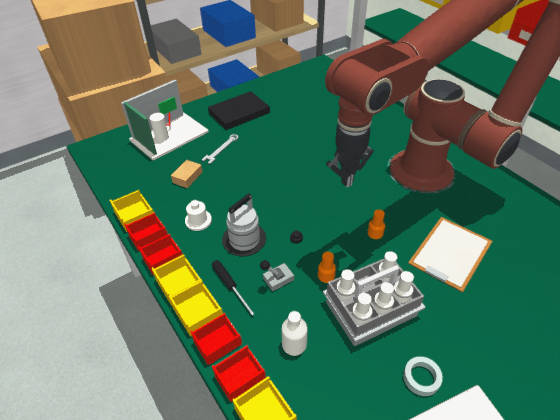

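The lever measures about 0.99 rad, everything is in place, and the robot is clear. Handing in.

```bash
python3 -c "
from station import arm
print(arm.finish_job(), arm.get_obs()['time_s'])"
```

```text
the job is handed in; nothing more can be done
the job is handed in; nothing more can be done
```

The job is done and handed in at about 76 s of the 210 s allowed. I put the canister on the pad and the carrier on the stand, stood all five white cartridges in wells of their own, and only then threw the lever.

My last checks before handing in:
- **Canister:** it stands upright, within about 10 mm of the pad's centre, with its handle near (0.655, −0.083) and the pad near (0.655, −0.086).
- **Carrier:** it sits level on the stand, roughly 5 mm or less from its centre and square by eye. The wells took every cartridge without touching a wall.
- **Cartridges:** all five are upright and released. The near-middle well is empty.
- **Lever:** it measures about 0.99 rad and pressed back with 12 N at its stop.
- **Other things on the bench:** the orange look-alikes and the rest looked unmoved. The robot was well clear of everything.

**Disagreements:** the two cameras differed by 4–7 mm along x and y. I took values between the two, leaning on the scene view because the cartridge held in the gripper matched it to about 0.3 px. The networks' marks for the carrier and the lever tip included some false ones, so I measured those from the pictures instead. No check failed.

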